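# Stand the marking-out tools in their holder cups

### The arm

A 6-joint arm with a two-finger parallel gripper is mounted at the origin on a cart in front of the work surface, level with it; the furniture and walls round the work are solid. World frame = base frame: x ahead of the robot, y to its left, z up, the work surface at z = 0. Lengths are in m, angles in rad, forces in N, time in s.
With the tool pointing down it reaches from about 0.35 to 0.975 m from the base axis. Payload 4.9 kg.
Tool frame: the origin (TCP) lies at the very end of the fingers, on their centre line; the grasp point (between the pads) lies 19 mm behind it; z points along the fingers, y is the direction in which the jaws open and shut (so a half turn about z gives the same grasp; the last joint's range is limited). The gripper opens to 85 mm and grips with 20 to 120 N. Pads are 22 mm wide; open, the fingers measure 114 mm over their backs; the gripper's body (76 mm by 85 mm) begins 54 mm behind the grasp point. The pads swing forward as they close: fully open they stand 13 mm farther back than shut.
Start: joints at [-1.388, 0.053, 1.613, -0, 1.476, -0.119], TCP at [0.186, -0.597, 0.231] pointing down, gripper open.
Joint ranges: [-3.01, 3.01], [-1.01, 2.22], [0.06, 2.58], [-1.02, 4.17], [0.09, 2.62], [-3.14, 3.14]. Speed limits (rad/s): [2.57, 2.57, 3.14, 3.14, 3.14, 3.14].

### API

Orientations are given as a unit quaternion [w, x, y, z].
In Python, from plant import state, eyes, job_done gives the robot as it stands.
- The arm moves only by the tool apply_moves, never from a script. Its argument "commands" is a list of rows, each an object with "linear": the shift along the tool's x, y, z in m, a list of three; "delta_rot": the turn, a rotation vector about the tool's x, y, z in degrees, a list of three; "fingers": the closure in counts, from 0 (fully open) to 255 (shut). In form: [{"linear": [x, y, z], "delta_rot": [wx, wy, wz], "fingers": fingers}, ...]. A call has exactly 8 rows; each row is the pose to reach, as a shift and turn from the pose commanded when the call began, along the tool's axes at that moment; what a row does not reach only later rows make up. A row lasts 1/10 s, in which the tool goes at most 50 mm and 8.59 degrees, less where a joint would pass 70% of its speed; a pose out of reach is approached as far as the arm can. A call with a gripper value outside its range is refused whole. The fingers move at their own pace and stop on an object; the grip force is fixed at half the most. Time passes only in rows, so rows that repeat a pose let the fingers close, or fill a call up. It gives the time, the measured TCP pose, the force and the opening at its end, in the units of the state.
- state(): the state, without advancing time (a new reading comes with each control period).
- eyes.grab_frame(name): name is "scene" or "top" or "wrist"; returns the picture (420x560x3 uint8, red, green, blue); there is no depth.
- eyes.camera_params(name): a dict with "fx", "fy", "cx", "cy" (pixels), "position" and "rotation" of the camera in the world; the wrist camera has in their place "T_tool_cam" (4x4, takes a point from camera to tool coordinates, whose origin is the TCP and whose axes are the flange's). Camera axes: x right, y down, z forward; pixel columns grow to the right and rows downward; lengths in m; the calibration is good to about 2 mm. A picture is of the moment at which its call begins: read the wrist's pose just before it. camera_params takes no time and is no camera call.
- job_done(): hands the job in, once; it reports no verdict.
The state is a dict: "time": time; "joint_pos": joint angles; "joint_vel": joint speeds; "joint_efforts": joint torques, N m; "tool_pos": TCP position; "tool_rot": TCP orientation; "contact_force": force on the tool from outside, world axes, zero at the start; "ft_torque": the same for the moment, N m; "gripper_width": opening from 0.0 (shut) to 1.0 (fully open).
Only numpy, scipy, OpenCV 4.12 (cv2) and the standard library are available. Lean on these libraries where they do the work, as an engineer would, in place of code of your own. Each camera call takes 0.05 s, during which the arm holds its last target.

### The job

Put the two marking-out tools away: take the scriber out of its sloping rest and stand it in the tall cup, then take the marker pen out of its sloping rest and stand it in the low cup. Stand each with the end that is lowest now at the bottom, and lower it upright to the bottom of its cup before you let go. Leave the other loose things on the bench alone.

Things in the scene. Friction and masses are not known exactly. Their poses are not given: they have to be found in the camera images.
- scriber: hexagonal plain metal scriber, 170 mm long, 12 mm thick, with a needle point; it starts lying at 45 degrees in the long rest, needle point up and away from the robot, blunt end down. Origin at mid-length on the skin of its lower side; its y axis runs along it towards the blunt end, z points from the origin through its axis. The needle (beyond y = -55 mm) cannot be gripped
- scriber_grip (a point): point on the scriber's axis 92 mm from the blunt end, in the free stretch between the two forks of its rest; held here, the fingers stay above the tall cup when the blunt end stands on its floor. Axes as the scriber's
- scriber_foot (a point): centre of the scriber's blunt end face (the end that is to stand at the bottom)
- marker: marker pen, 135 mm long, 16 mm thick; it starts lying at 45 degrees in the short rest, its upper end away from the robot. Origin at mid-length on the skin of its lower side; its y axis runs along it towards the end that is lowest at the start, z points from the origin through its axis
- marker_grip (a point): point on the pen's axis 76 mm from its lower end, in the free stretch between the two forks of its rest; held here, the fingers stay above the low cup when the pen stands on its floor. Axes as the pen's
- marker_foot (a point): centre of the pen's end face that is lowest at the start (the end that is to stand at the bottom)
- long_rest: fixed dark steel rest for the scriber: base plate 125 x 64 x 6 mm with two posts whose open forks hold the scriber at 45 degrees, 22 mm and 134 mm from its foot, and a small stop under its foot. Each fork is 8 mm long and under 25 mm wide. Origin under the middle of the base; the slope rises along its +x. The scriber lifts straight up out of it
- short_rest: fixed dark steel rest for the marker pen, like the long rest, forks at 22 mm and 115 mm from the pen's foot. Origin under the middle of the base; the slope rises along its +x
- tall_cup: fixed round steel tube cup, upright, open at the top, on a 68 mm square base plate 4 mm thick: outer diameter 36 mm, inner 30 mm, 67 mm high. Origin at the centre of its underside
- tall_cup_floor (a point): centre of the tall cup's inner floor, 5 mm above the bench (mouth 62 mm above this point)
- low_cup: fixed round steel tube cup like the tall one but lower: outer diameter 37 mm, inner 31 mm, 48 mm high, base plate 68 mm square. Origin at the centre of its underside
- low_cup_floor (a point): centre of the low cup's inner floor, 5 mm above the bench (mouth 43 mm above this point)
- tape: bystander: roll of black tape lying flat, 55 mm across, 19 mm high; origin under its centre
- punch: bystander: drift punch lying on the bench, 126 mm long along its y axis, 13 mm thick; origin under its middle
- cutter: bystander: small grey round toothed cutter, 39 mm across, 24 mm high; origin under its centre
- pipe_elbow: bystander: dark pipe elbow, 51 x 51 x 34 mm; origin under its centre
- tin: bystander: round tin, 65 mm across, 62 mm high; origin under its centre
There are look-alikes about, which are no part of the job. Leave any pink look-alike of the tall_cup alone.

How it is judged:
On the way, in this order (a step that is already met when the one before it is completed fails the run):
1. the scriber, held in the fingers, is lowered upright (within 0.45 rad) into the tall cup, its lower end less than 20 mm above the inner floor (horizontal distance between scriber_foot and tall_cup_floor below 0.014 m and z of scriber_foot in the frame of tall_cup_floor below 0.02 m and angle between scriber's own y axis and vertical above 2.6916 rad and contact force between the fingers and scriber above 0.5 N), for 0.1 s.
2. the marker pen, held in the fingers, is lowered upright (within 0.45 rad) into the low cup, its lower end less than 20 mm above the inner floor (horizontal distance between marker_foot and low_cup_floor below 0.014 m and z of marker_foot in the frame of low_cup_floor below 0.02 m and angle between marker's own y axis and vertical above 2.6916 rad and contact force between the fingers and marker above 0.5 N), for 0.1 s.
At the end, for the whole second after the job is handed in: The scriber stands in the tall cup and the pen in the low cup, each with its original lower end within 10 mm of the cup's inner floor and 14 mm of its centre, leaning less than 0.4 rad, at rest and released (horizontal distance between scriber_foot and tall_cup_floor below 0.014 m and z of scriber_foot in the frame of tall_cup_floor below 0.01 m and angle between each of scriber, marker's own y axis and vertical above 2.7416 rad and horizontal distance between marker_foot and low_cup_floor below 0.014 m and z of marker_foot in the frame of low_cup_floor below 0.01 m and linear speed of each of scriber, marker below 0.02 m/s); the robot touches nothing.
It fails at once if the tape roll is moved more than 30 mm (distance of tape from where it was at the start of the episode above 0.03 m).
It fails at once if the drift punch is moved more than 30 mm (distance of punch from where it was at the start of the episode above 0.03 m).
It fails at once if the cutter is moved more than 30 mm (distance of cutter from where it was at the start of the episode above 0.03 m).
It fails at once if the pipe elbow is moved more than 30 mm (distance of pipe_elbow from where it was at the start of the episode above 0.03 m).
It fails at once if the tin is moved more than 30 mm (distance of tin from where it was at the start of the episode above 0.03 m).
It also fails if it takes over 66 s, if anything falls off the work surface, if the arm or the gripper's body presses on something with over 40 N, if the wrist force passes 120 N, or if a joint passes its speed limit or range.

## Working session

There is one attempt and no reset: what is moved stays moved. The work goes in short steps, Python scripts to look and compute and a tool call to move; the robot and the scene stay as the last step left them, time stands still between calls to the robot, and variables do not carry over. Pictures are saved under pics/ and viewed, and the job is handed in when it is done.

Besides the shell and the picture viewer there is one more tool, called after ">>>" in YAML: its name, and indented under it one key for each argument. apply_moves: Moves the arm, as the interface text tells. Its arguments: {"type":"object","properties":{"commands":{"type":"array","items":{"type":"object","properties":{"linear":{"type":"array","items":{"type":"number"}},"delta_rot":{"type":"array","items":{"type":"number"}},"fingers":{"type":"number"}}}}},"required":["commands"]}

```bash
mkdir -p pics; ls
python3 - <<'E'
from plant import state, eyes
import cv2,json
s=state();print(s)
for n in("scene","top","wrist"):
    im=eyes.grab_frame(n);cv2.imwrite(f"pics/{n}0.png",im[:,:,::-1]);p=eyes.camera_params(n);print(n,p)
E
```

```text
pics
{'time': 0.0, 'joint_pos': array([-1.38798436e+00,  5.33576036e-02,  1.61428318e+00,  8.52127796e-06,
        1.47603087e+00, -1.18988956e-01]), 'joint_vel': array([ 0.00022781, -0.00169635,  0.00103857, -0.00068181, -0.00058805,
       -0.00146267]), 'joint_efforts': array([-1.13600130e-03, -3.93684232e+01, -3.70175028e+01, -2.46050768e-04,
        7.02219957e-03, -6.47189822e-07]), 'tool_pos': array([ 0.18566966, -0.59612819,  0.23006904]), 'tool_rot': array([-1.03910837e-03,  9.88635641e-01,  1.50327939e-01, -2.89275133e-05]), 'contact_force': array([-0.51067229, -0.30448951, -0.14234158]), 'ft_torque': array([-0.00520784,  0.03775816,  0.02449683]), 'gripper_width': 1.0014945333592562}
scene {'fx': 534.8408440515709, 'fy': 534.8408440515709, 'cx': 278.4094977339403, 'cy': 210.6993941611572, 'position': array([-0.212106  ,  0.63994461,  0.87357447]), 'rotation': array([ 0.1797545 , -0.3978669 ,  0.80985213, -0.39182876])}
top {'fx': 404.12187666204693, 'fy': 404.12187666204693, 'cx': 279.67743103960214, 'cy': 210.30949452532067, 'position': array([0.38740067, 0.02002635, 1.19397761]), 'rotation': array([-0.0581929 ,  0.71040194, -0.69779121,  0.07092316])}
wrist {'fx': 354.46776597257997, 'fy': 354.46776597257997, 'cx': 281.59673511914156, 'cy': 209.2627090778859, 'T_tool_cam': array([[ 7.98003360e-04, -9.60978798e-01, -2.76620883e-01,
         7.00013275e-02],
       [ 9.99999403e-01,  5.60325337e-04,  9.38259299e-04,
         1.68130836e-04],
       [-7.46649604e-04, -2.76621466e-01,  9.60978671e-01,
        -1.43115931e-01],
       [ 0.00000000e+00,  0.00000000e+00,  0.00000000e+00,
         1.00000000e+00]])}
```

View pics/scene0.png

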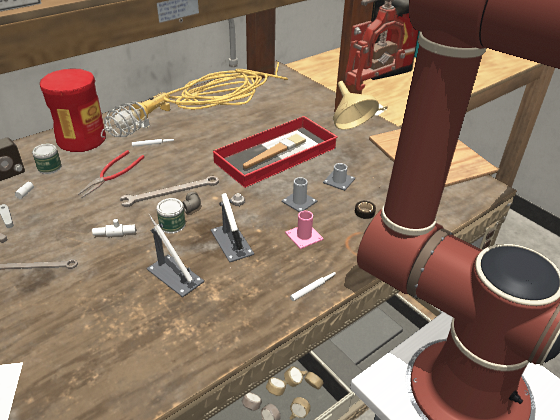

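View pics/top0.png

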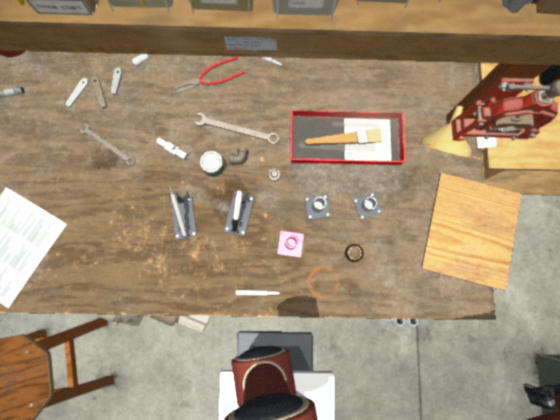

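View pics/wrist0.png

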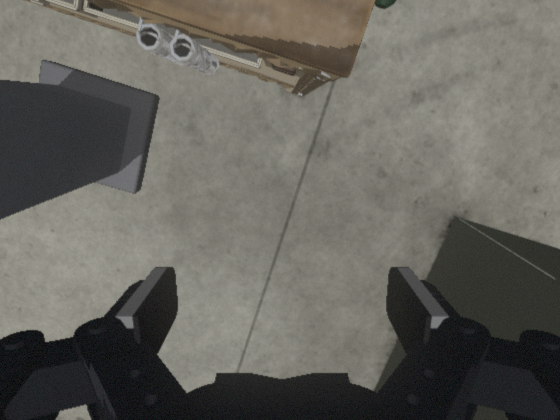

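```bash
cat > h.py <<'E'
import numpy as np, cv2
from scipy.spatial.transform import Rotation as R
from plant import state, eyes
def Q(q): return R.from_quat([q[1],q[2],q[3],q[0]])
def cam(n,s=None):
    p=eyes.camera_params(n)
    K=(p['fx'],p['fy'],p['cx'],p['cy'])
    if n=='wrist':
        s=s or state(); T=np.eye(4);T[:3,:3]=Q(s['tool_rot']).as_matrix();T[:3,3]=s['tool_pos']
        M=T@np.array(p['T_tool_cam']); return K,M[:3,3],M[:3,:3]
    return K,np.array(p['position']),Q(p['rotation']).as_matrix()
def ray(c,u,v):
    K,o,Rm=c; d=Rm@np.array([(u-K[2])/K[0],(v-K[3])/K[1],1.]); return o,d/np.linalg.norm(d)
def onz(c,u,v,z):
    o,d=ray(c,u,v); return o+d*(z-o[2])/d[2]
def proj(c,P):
    K,o,Rm=c; q=(np.atleast_2d(P)-o)@Rm; return np.c_[K[0]*q[:,0]/q[:,2]+K[2],K[1]*q[:,1]/q[:,2]+K[3]]
def tri(*rays):
    A=np.zeros((3,3));b=np.zeros(3)
    for o,d in rays:
        M=np.eye(3)-np.outer(d,d);A+=M;b+=M@o
    X=np.linalg.solve(A,b); return X,[np.linalg.norm((np.eye(3)-np.outer(d,d))@(X-o)) for o,d in rays]
def crop(im,u0,v0,u1,v1,k,name):
    cv2.imwrite(name,cv2.resize(im[v0:v1,u0:u1],None,fx=k,fy=k,interpolation=cv2.INTER_CUBIC))
E
python3 - <<'E'
from h import *
t=cv2.imread('pics/top0.png');s=cv2.imread('pics/scene0.png')
crop(t,150,170,400,270,3,'pics/tc.png');crop(s,140,150,380,300,3,'pics/sc.png')
c=cam('top')
for n,u,v,z in[('scr',180,212,.06),('mark',238,212,.06),('tall',319,203,.067),('low',369,203,.048),('pink',291,241,.06),('tape',355,253,.019),('punch',258,293,.01),('cutter',274,174,.02),('tin',211,162,.06),('elbow',238,155,.03),('edge',258,315,0),('trayTL',290,112,.04),('trayBR',405,163,.04)]:print(n,onz(c,u,v,z).round(3))
print(cam('top')[1],cam('scene')[2][:,2],cam('top')[2][:,2])
E
```

```text
scr [0.587 0.284 0.06 ]
mark [0.59 0.12 0.06]
tall [ 0.619 -0.11   0.067]
low [ 0.626 -0.258  0.048]
pink [ 0.51  -0.032  0.06 ]
tape [ 0.483 -0.221  0.019]
punch [0.364 0.059 0.01 ]
cutter [0.715 0.019 0.02 ]
tin [0.736 0.203 0.06 ]
elbow [0.769 0.128 0.03 ]
edge [0.302 0.057 0.   ]
trayTL [ 0.906 -0.026  0.04 ]
trayBR [ 0.752 -0.371  0.04 ]
[0.38740067 0.02002635 1.19397761] [ 0.60294051 -0.49160998 -0.62831709] [ 0.18198089 -0.01629841 -0.98316698]
```

View pics/tc.png

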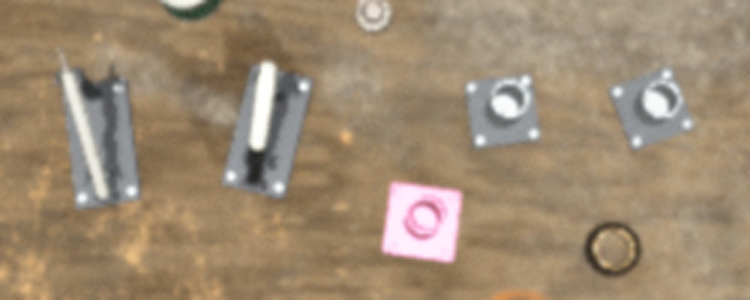

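View pics/sc.png

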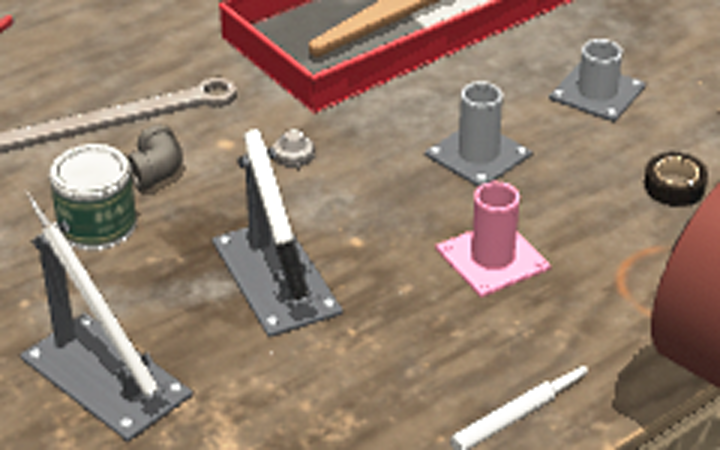

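```bash
cat >> h.py <<'E'
def down(yaw,pitch=0):
    """tool x toward heading yaw (deg), fingers down; pitch deg tilts fingers forward"""
    return R.from_euler('z',yaw,degrees=True)*R.from_euler('y',-pitch,degrees=True)*R.from_matrix(np.diag([1.,-1,-1]))
def delta(p,Rt,s=None):
    s=s or state(); Rc=Q(s['tool_rot'])
    l=Rc.inv().apply(np.array(p)-s['tool_pos']); r=(Rc.inv()*Rt).as_rotvec(degrees=True)
    print('lin',l.round(4),'rot',r.round(2),'| dist',np.linalg.norm(l).round(3),np.linalg.norm(r).round(1))
E
python3 - <<'E'
from h import *
print(Q(state()['tool_rot']).as_matrix().round(2))
print(down(0,45).as_matrix().round(2))
delta([.63,.2,.30],down(0))
E
```

```text
[[ 0.95  0.3  -0.  ]
 [ 0.3  -0.95  0.  ]
 [ 0.   -0.   -1.  ]]
[[ 0.71  0.    0.71]
 [ 0.   -1.    0.  ]
 [ 0.71  0.   -0.71]]
lin [ 0.6609 -0.6283 -0.0685] rot [-0.09  0.   17.29] | dist 0.914 17.3
```

>>> apply_moves:
  commands:
    - {"linear":[0.661,-0.628,-0.0685],"delta_rot":[0,0,17.3],"fingers":0}
    - {"linear":[0.661,-0.628,-0.0685],"delta_rot":[0,0,17.3],"fingers":0}
    - {"linear":[0.661,-0.628,-0.0685],"delta_rot":[0,0,17.3],"fingers":0}
    - {"linear":[0.661,-0.628,-0.0685],"delta_rot":[0,0,17.3],"fingers":0}
    - {"linear":[0.661,-0.628,-0.0685],"delta_rot":[0,0,17.3],"fingers":0}
    - {"linear":[0.661,-0.628,-0.0685],"delta_rot":[0,0,17.3],"fingers":0}
    - {"linear":[0.661,-0.628,-0.0685],"delta_rot":[0,0,17.3],"fingers":0}
    - {"linear":[0.661,-0.628,-0.0685],"delta_rot":[0,0,17.3],"fingers":0}

```text
time: 0.95
tool_pos: [0.3806, -0.2465, 0.2612]
tool_rot: [0.0, 1.0, -0.0, 0.0]
contact_force: [1.4, -0.1, 0.2]
gripper_width: 0.999
```

Run:
```python
from h import *
delta([.63,.2,.30],down(0));print(state()['joint_pos'])
```

```text
lin [ 0.2491 -0.4467 -0.0387] rot [ 0.01 -0.02 -0.04] | dist 0.513 0.0
[-7.39177250e-01 -3.93082052e-01  1.95639994e+00  1.09985186e-04
  1.57796679e+00  8.32297896e-01]
```

>>> apply_moves:
  commands:
    - {"linear":[0.249,-0.447,-0.0387],"delta_rot":[0,0,0],"fingers":0}
    - {"linear":[0.249,-0.447,-0.0387],"delta_rot":[0,0,0],"fingers":0}
    - {"linear":[0.249,-0.447,-0.0387],"delta_rot":[0,0,0],"fingers":0}
    - {"linear":[0.249,-0.447,-0.0387],"delta_rot":[0,0,0],"fingers":0}
    - {"linear":[0.249,-0.447,-0.0387],"delta_rot":[0,0,0],"fingers":0}
    - {"linear":[0.249,-0.447,-0.0387],"delta_rot":[0,0,0],"fingers":0}
    - {"linear":[0.249,-0.447,-0.0387],"delta_rot":[0,0,0],"fingers":0}
    - {"linear":[0.249,-0.447,-0.0387],"delta_rot":[0,0,0],"fingers":0}

```text
time: 1.75
tool_pos: [0.5748, 0.1021, 0.2913]
tool_rot: [0.0, 1.0, 0.0, -0.0]
contact_force: [0.3, -0.0, 0.2]
gripper_width: 0.999
```

Run:
```python
from h import *
import pickle
s=state();im=eyes.grab_frame('wrist');pickle.dump(s,open('s1.pkl','wb'));cv2.imwrite('pics/w1.png',im[:,:,::-1])
print(s['tool_pos'],s['joint_pos'],s['joint_vel'].round(3),s['time'])
```

```text
[0.57484292 0.10209029 0.2912502 ] [ 4.84269833e-02 -7.32424733e-02  1.63880502e+00 -2.01865844e-04
  1.57631222e+00  1.61892076e+00] [ 0.759  0.721 -0.735 -0.005  0.006  0.759] 1.75
```

View pics/w1.png

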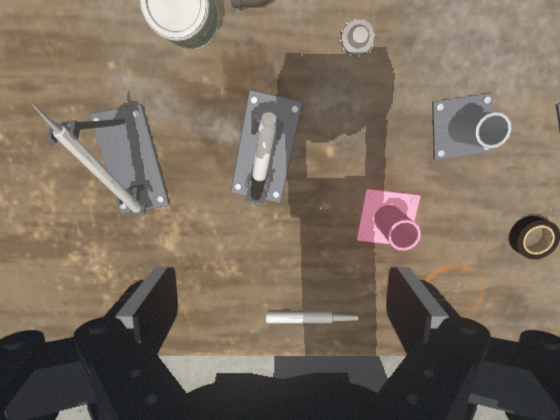

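Run:
```python
from h import *
w=cv2.imread('pics/w1.png');t=cv2.imread('pics/top0.png');s=cv2.imread('pics/scene0.png')
a=cv2.resize(w[90:230,20:180],None,fx=4,fy=4,interpolation=cv2.INTER_CUBIC)
cv2.imwrite('pics/w1a.png',a)
cv2.imwrite('pics/w1b.png',cv2.resize(w[80:220,220:320],None,fx=4,fy=4,interpolation=cv2.INTER_CUBIC))
cv2.imwrite('pics/w1c.png',cv2.resize(w[80:260,350:560],None,fx=3.3,fy=3.3,interpolation=cv2.INTER_CUBIC))
```

```text
(no output)
```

View pics/w1a.png

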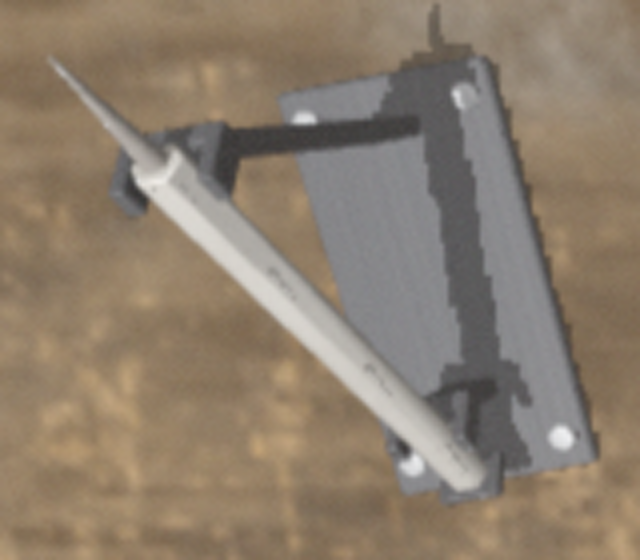

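View pics/w1b.png

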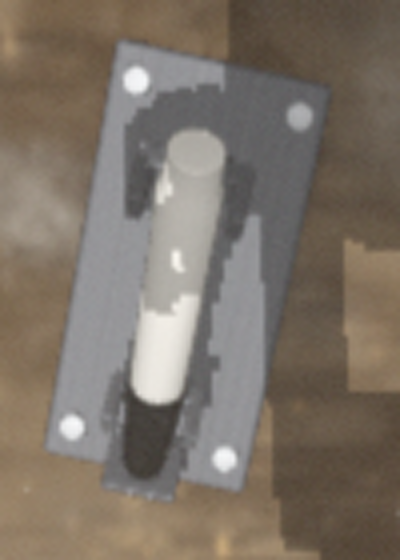

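Run:
```python
from h import *
import pickle
c=cam('wrist',pickle.load(open('s1.pkl','rb')))
def rest(b,pts,name):
    P=np.array([onz(c,u,v,.007) for u,v in b]);C=P.mean(0)
    ax=(P[0]+P[1]-P[2]-P[3])[:2];ax/=np.linalg.norm(ax);yaw=np.degrees(np.arctan2(ax[1],ax[0]))
    sd=P[1]-P[0];print(name,'C',C.round(4),'yaw',yaw.round(2),'sides',[np.linalg.norm(P[i]-P[i-1]).round(4) for i in range(4)])
    n=np.array([-ax[1],ax[0],0]);out=[]
    for u,v in pts:
        o,d=ray(c,u,v);X=o+d*((C-o)@n)/(d@n);out.append(X);print('  X',X.round(4),'along',((X-C)[:2]@ax).round(4))
    d=out[1]-out[0];print('  len',np.linalg.norm(d).round(4),'elev',np.degrees(np.arctan2(d[2],np.hypot(*d[:2]))).round(1))
rest([(96,119.5),(136.5,113.75),(160.5,199.25),(122.75,206.5)],[(137.5,210),(33,105),(60,133)],'long')
rest([(254,100),(295,109.25),(276,194.75),(237.75,186.75)],[(255.75,197.5),(268.75,118)],'short')
```

```text
long C [0.5821 0.2853 0.007 ] yaw 9.97 sides [np.float64(0.1071), np.float64(0.0485), np.float64(0.1043), np.float64(0.049)]
  X [0.5255 0.2753 0.0233] along -0.0574
  X [0.6464 0.2966 0.1445] along 0.0653
  X [0.6234 0.2925 0.1225] along 0.0419
  len 0.1724 elev 44.6
short C [0.5967 0.1208 0.007 ] yaw -12.29 sides [np.float64(0.1045), np.float64(0.0484), np.float64(0.1045), np.float64(0.0482)]
  X [ 0.5339  0.1345 -0.0055] along -0.0643
  X [0.6365 0.1121 0.1355] along 0.0407
  len 0.1758 elev 53.3
```

Run:
```python
from h import *
g=np.array([.5896,.2866,.088]);Rt=down(10,10);z=Rt.as_matrix()[:,2]
print(state()['tool_pos'])
delta(g-z*.16,Rt)
```

```text
[0.57705655 0.10783264 0.29113456]
lin [-0.014  -0.1738  0.0464] rot [ 0.56  9.86 -9.69] | dist 0.18 13.8
```

>>> apply_moves:
  commands:
    - {"linear":[-0.014,-0.174,0.046],"delta_rot":[0.6,9.9,-9.7],"fingers":0}
    - {"linear":[-0.014,-0.174,0.046],"delta_rot":[0.6,9.9,-9.7],"fingers":0}
    - {"linear":[-0.014,-0.174,0.046],"delta_rot":[0.6,9.9,-9.7],"fingers":0}
    - {"linear":[-0.014,-0.174,0.046],"delta_rot":[0.6,9.9,-9.7],"fingers":0}
    - {"linear":[-0.014,-0.174,0.046],"delta_rot":[0.6,9.9,-9.7],"fingers":0}
    - {"linear":[-0.014,-0.174,0.046],"delta_rot":[0.6,9.9,-9.7],"fingers":0}
    - {"linear":[-0.014,-0.174,0.046],"delta_rot":[0.6,9.9,-9.7],"fingers":0}
    - {"linear":[-0.014,-0.174,0.046],"delta_rot":[0.6,9.9,-9.7],"fingers":0}

```text
time: 2.6
tool_pos: [0.561, 0.2728, 0.2461]
tool_rot: [-0.005, 0.993, 0.083, 0.087]
contact_force: [-0.8, 0.2, -0.3]
gripper_width: 1.001
```

Run:
```python
from h import *
import pickle
s=state();im=eyes.grab_frame('wrist');pickle.dump(s,open('s2.pkl','wb'));cv2.imwrite('pics/w2.png',im[:,:,::-1])
print(s['tool_pos'],s['joint_pos'],s['joint_vel'].round(3),s['time'])
g=np.array([.5896,.2866,.088]);Rt=down(10,10);z=Rt.as_matrix()[:,2]
delta(g-z*.16,Rt,s)
d=np.array([np.cos(np.radians(10)),np.sin(np.radians(10)),1])/2**.5
f=np.array([.5255,.2753,.0233]);print(proj(cam('wrist',s),[f,g,f+.17*d]))
```

```text
[0.56098971 0.27279638 0.24605945] [ 0.34932028 -0.06479343  1.71229717 -0.03647174  1.32404681  1.75818325] [-0.003 -0.003  0.    -0.     0.002  0.001] 2.6
lin [ 0.0026 -0.0086  0.0009] rot [ 0.31  0.05 -0.36] | dist 0.009 0.5
[[272.45029676 244.99430549]
 [270.25439039 187.21911754]
 [267.37588878 112.42375484]]
```

View pics/w2.png

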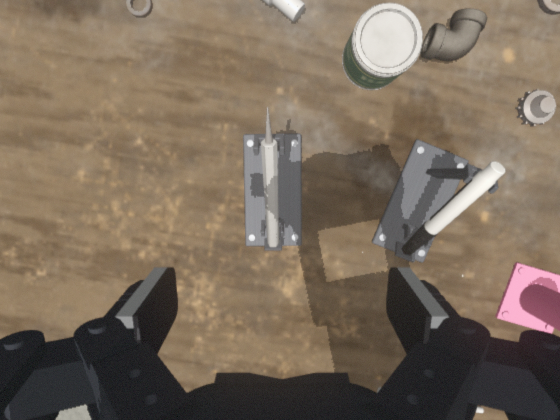

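Run:
```python
from h import *
w=cv2.imread('pics/w2.png')
a=cv2.resize(w[95:265,225:325],None,fx=3.5,fy=3.5,interpolation=cv2.INTER_CUBIC)
b=cv2.resize(w[130:270,370:510],None,fx=3,fy=3,interpolation=cv2.INTER_CUBIC)
o=np.zeros((600,790,3),np.uint8);o[:a.shape[0],:350]=a;o[:b.shape[0],360:360+b.shape[1]]=b;cv2.imwrite('pics/w2a.png',o)
```

```text
(no output)
```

View pics/w2a.png

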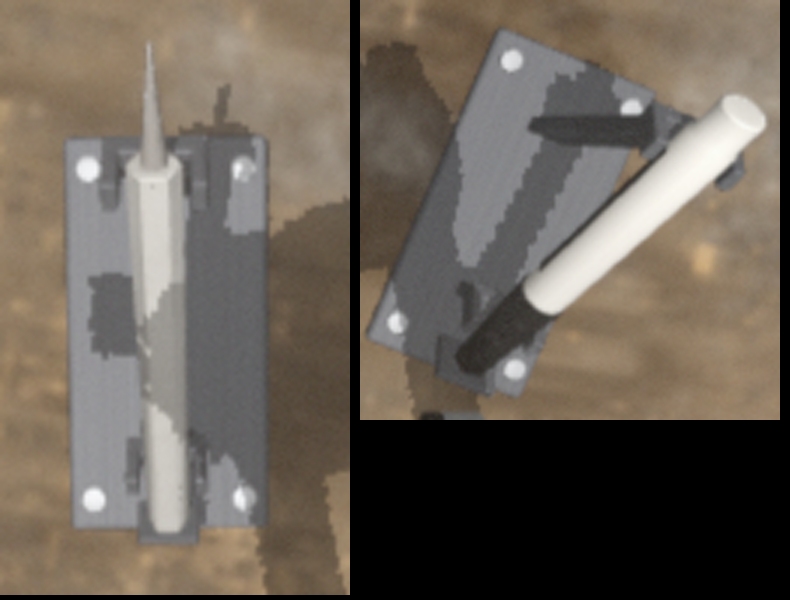

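Run:
```python
from h import *
import pickle
c1=cam('wrist',pickle.load(open('s1.pkl','rb')));c2=cam('wrist',pickle.load(open('s2.pkl','rb')))
def T(a,b): 
    X,r=tri(ray(c1,*a),ray(c2,*b));print(X.round(4),np.array(r).round(4));return X
def el(a,b): d=b-a;print(' len',np.linalg.norm(d).round(4),'elev',np.degrees(np.arctan2(d[2],np.hypot(*d[:2]))).round(1),'yaw',np.degrees(np.arctan2(d[1],d[0])).round(1))
f=T((137.5,210),(273,246.4));t=T((33,105),(267.6,107.6));s=T((60,133),(268.7,143.6));el(f,t);el(f,s)
f=T((255.75,197.5),(406.7,250));t=T((268.75,118),(498,168.7));el(f,t)
for B in([(250.1,143.3),(295,143.3),(295,237.3),(251.9,237.6)],[(420.7,150),(460.3,165.7),(421.3,253),(382.3,237.3)]):
    P=np.array([onz(c2,u,v,.007) for u,v in B]);a=(P[0]+P[1]-P[2]-P[3]);print(P.mean(0).round(4),np.degrees(np.arctan2(a[1],a[0])).round(2))
```

```text
[0.5252 0.2746 0.0251] [0.0008 0.0008]
[0.6467 0.2964 0.145 ] [0.0003 0.0003]
[0.6238 0.2925 0.1229] [0.0004 0.0004]
 len 0.1721 elev 44.2 yaw 10.2
 len 0.14 elev 44.3 yaw 10.3
[0.5435 0.1323 0.027 ] [0.0013 0.0013]
[0.6357 0.1126 0.1206] [0.0004 0.0004]
 len 0.1328 elev 44.8 yaw -12.1
[0.582  0.2845 0.007 ] 10.04
[0.5974 0.1202 0.007 ] -12.2
```

Run:
```python
from h import *
g=np.array([.591,.2867,.089]);Rt=down(10,10);z=Rt.as_matrix()[:,2]
delta(g-z*.05,Rt);delta(g+z*.019,Rt);print(state()['contact_force'])
```

```text
lin [ 0.0042 -0.0091  0.1102] rot [ 0.3   0.04 -0.36] | dist 0.111 0.5
lin [ 0.0043 -0.0094  0.1792] rot [ 0.3   0.04 -0.36] | dist 0.18 0.5
[-0.16320468 -0.02658091 -0.31988846]
```

>>> apply_moves:
  commands:
    - {"linear":[0.004,-0.009,0.04],"delta_rot":[0.3,0,-0.36],"fingers":0}
    - {"linear":[0.004,-0.009,0.08],"delta_rot":[0.3,0,-0.36],"fingers":0}
    - {"linear":[0.004,-0.009,0.11],"delta_rot":[0.3,0,-0.36],"fingers":0}
    - {"linear":[0.004,-0.009,0.135],"delta_rot":[0.3,0,-0.36],"fingers":60}
    - {"linear":[0.004,-0.009,0.16],"delta_rot":[0.3,0,-0.36],"fingers":90}
    - {"linear":[0.004,-0.009,0.179],"delta_rot":[0.3,0,-0.36],"fingers":90}
    - {"linear":[0.004,-0.009,0.179],"delta_rot":[0.3,0,-0.36],"fingers":90}
    - {"linear":[0.004,-0.009,0.179],"delta_rot":[0.3,0,-0.36],"fingers":90}

```text
time: 3.45
tool_pos: [0.5936, 0.2874, 0.0701]
tool_rot: [-0.008, 0.992, 0.087, 0.086]
contact_force: [-0.6, 0.4, -0.1]
gripper_width: 0.647
```

Run:
```python
from h import *
s=state();im=eyes.grab_frame('wrist');cv2.imwrite('pics/w3.png',im[:,:,::-1])
print(s)
g=np.array([.591,.2867,.089]);Rt=down(10,10);z=Rt.as_matrix()[:,2]
delta(g+z*.019,Rt,s)
```

```text
{'time': 3.45, 'joint_pos': array([ 0.35098337,  0.17964026,  1.76546261, -0.03521887,  1.02658243,
        1.76213305]), 'joint_vel': array([ 0.00774006, -0.02244169, -0.02217283,  0.00095478, -0.00423598,
        0.00111102]), 'joint_efforts': array([-7.08489446e-02, -3.98686337e+01, -3.23161268e+01, -8.86501092e-02,
       -4.82430216e-01, -5.55965307e-04]), 'tool_pos': array([0.59356251, 0.28737972, 0.07013121]), 'tool_rot': array([-0.00751669,  0.9924445 ,  0.08721944,  0.08596617]), 'contact_force': array([-0.58197477,  0.40215026, -0.12150304]), 'ft_torque': array([ 0.03886161,  0.00296882, -0.09430116]), 'gripper_width': 0.6467164294468277}
lin [ 0.0007  0.0002 -0.    ] rot [-0.    0.1   0.04] | dist 0.001 0.1
```

View pics/w3.png

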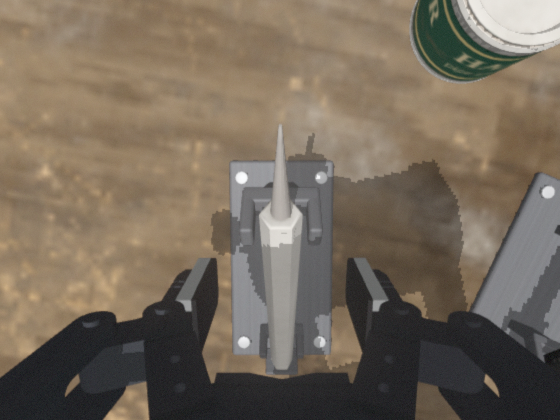

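>>> apply_moves:
  commands:
    - {"linear":[0.0005,0,0],"delta_rot":[0,0,0],"fingers":255}
    - {"linear":[0.0005,0,0],"delta_rot":[0,0,0],"fingers":255}
    - {"linear":[0.0005,0,0],"delta_rot":[0,0,0],"fingers":255}
    - {"linear":[0.0005,0,0],"delta_rot":[0,0,0],"fingers":255}
    - {"linear":[0.0005,0,0],"delta_rot":[0,0,0],"fingers":255}
    - {"linear":[0.0005,0,0],"delta_rot":[0,0,0],"fingers":255}
    - {"linear":[0.0005,0,0],"delta_rot":[0,0,0],"fingers":255}
    - {"linear":[0.0005,0,0],"delta_rot":[0,0,0],"fingers":255}

```text
time: 4.3
tool_pos: [0.5943, 0.2882, 0.0711]
tool_rot: [-0.008, 0.992, 0.088, 0.087]
contact_force: [-2.2, -2.4, 5.9]
gripper_width: 0.124
```

Run:
```python
from h import *
s=state();print(s['gripper_width'],s['contact_force'],s['tool_pos'])
delta(s['tool_pos']+[0,0,.15],down(10,10),s)
```

```text
0.12398743225859257 [-2.24833406 -2.41031658  5.94373918] [0.59432526 0.2882205  0.07111552]
lin [ 0.026   0.     -0.1477] rot [-0.01  0.01  0.11] | dist 0.15 0.1
```

>>> apply_moves:
  commands:
    - {"linear":[0.0017,0,-0.01],"delta_rot":[0,0,0],"fingers":255}
    - {"linear":[0.0044,0,-0.025],"delta_rot":[0,0,0],"fingers":255}
    - {"linear":[0.0078,0,-0.045],"delta_rot":[0,0,0],"fingers":255}
    - {"linear":[0.0122,0,-0.07],"delta_rot":[0,0,0],"fingers":255}
    - {"linear":[0.0174,0,-0.1],"delta_rot":[0,0,0],"fingers":255}
    - {"linear":[0.0225,0,-0.128],"delta_rot":[0,0,0],"fingers":255}
    - {"linear":[0.026,0,-0.148],"delta_rot":[0,0,0],"fingers":255}
    - {"linear":[0.026,0,-0.148],"delta_rot":[0,0,0],"fingers":255}

```text
time: 5.1
tool_pos: [0.596, 0.289, 0.2261]
tool_rot: [-0.009, 0.992, 0.088, 0.09]
contact_force: [0.1, -0.5, 1.1]
gripper_width: 0.124
```

Run:
```python
from h import *
import pickle
s=state();pickle.dump(s,open('s4.pkl','wb'));print(s['gripper_width'],s['contact_force'],s['tool_pos'],s['time'])
im=eyes.grab_frame('wrist');cv2.imwrite('pics/w4.png',im[:,:,::-1])
# tall cup from w1
w=cv2.imread('pics/w1.png');cv2.imwrite('pics/w1c.png',cv2.resize(w[80:180,420:530],None,fx=5,fy=5,interpolation=cv2.INTER_CUBIC))
```

```text
0.12413930257855978 [ 0.07449022 -0.48311019  1.13685714] [0.5959594  0.28896803 0.22605904] 5.1
```

View pics/w4.png

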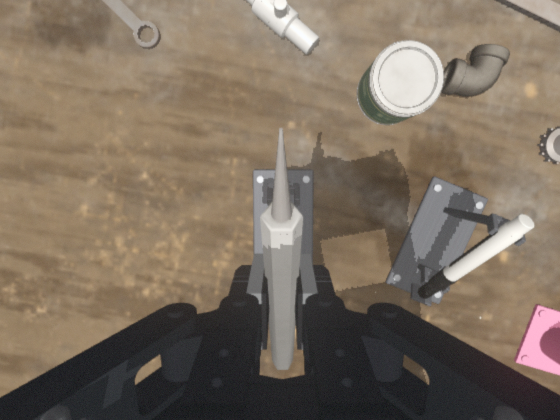

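View pics/w1c.png

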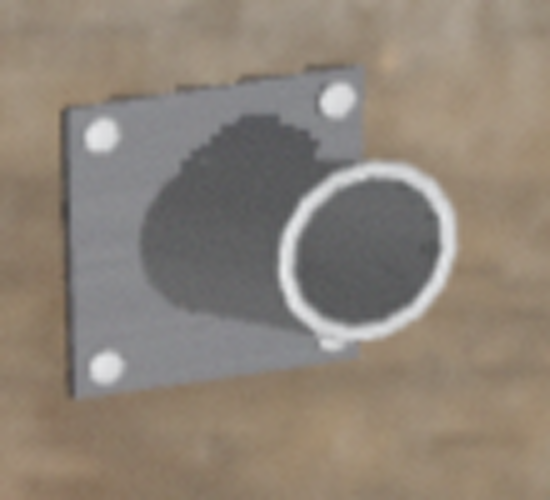

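Run:
```python
from h import *
import pickle
c=cam('wrist',pickle.load(open('s1.pkl','rb')))
print(onz(c,493.6,130.2,.067),np.mean([onz(c,u,v,.005) for u,v in[(440.4,107),(487.6,100),(441.2,153.4),(486.6,147)]],0))
# in-hand geometry
s=pickle.load(open('s4.pkl','rb'));c4=cam('wrist',s)
Rc=Q(s['tool_rot'])
d=np.array([np.cos(np.radians(10)),np.sin(np.radians(10)),1])/2**.5
M=Rc.as_matrix();K,o,Rm=c4;n=M[:,1]
for u,v in[(281,128),(283,367),(281,220)]:
    o_,r=ray(c4,u,v);X=o_+r*((s['tool_pos']-o_)@n)/(r@n);print('tool coords',(M.T@(X-s['tool_pos'])).round(4))
print('dir in tool',M.T@d)
# hypothetical foot: before lift grip
P=np.array([.5943,.2882,.0711]);
for f in([.5252,.2746,.0251],):print('foot in tool',M.T@(np.array(f)-P),'tip',M.T@(np.array([.6467,.2964,.145])-P))
```

```text
[ 0.62281274 -0.11332458  0.067     ] [ 0.62240962 -0.11394748  0.005     ]
tool coords [ 0.0594 -0.      0.0514]
tool coords [ 0.0982  0.     -0.1766]
tool coords [-0.0003  0.      0.0764]
dir in tool [ 8.23130445e-01  2.44920736e-04 -5.67852279e-01]
foot in tool [-0.07756078  0.00133205  0.03253184] tip [ 0.06549479  0.00100974 -0.06311595]
```

```bash
cat >> h.py <<'E'
FT=np.array([-.0757,.001,.0335])
def place(foot,Rt,ft=FT): return np.array(foot)-Rt.apply(ft)
E
python3 - <<'E'
from h import *
Rt=down(-10,55);C=[.6226,-.1135]
for z in(.17,):print(place(C+[z],Rt));delta(place(C+[z],Rt),Rt)
s=state();print(s['tool_pos']+Q(s['tool_rot']).apply(FT))
E
```

```text
[ 0.63850905 -0.11528977  0.25122462]
lin [-0.0224  0.4052 -0.033 ] rot [-11.15  44.38  17.35] | dist 0.407 48.9
[0.52744044 0.27555612 0.17665378]
```

>>> apply_moves:
  commands:
    - {"linear":[-0.001,0.016,-0.001],"delta_rot":[-0.4,1.8,0.7],"fingers":255}
    - {"linear":[-0.002,0.041,-0.003],"delta_rot":[-1.1,4.4,1.7],"fingers":255}
    - {"linear":[-0.004,0.073,-0.006],"delta_rot":[-2.0,8.0,3.1],"fingers":255}
    - {"linear":[-0.006,0.109,-0.009],"delta_rot":[-3.0,12.0,4.7],"fingers":255}
    - {"linear":[-0.008,0.146,-0.012],"delta_rot":[-4.0,16.0,6.2],"fingers":255}
    - {"linear":[-0.01,0.182,-0.015],"delta_rot":[-5.0,20.0,7.8],"fingers":255}
    - {"linear":[-0.012,0.219,-0.018],"delta_rot":[-6.0,24.0,9.4],"fingers":255}
    - {"linear":[-0.014,0.255,-0.021],"delta_rot":[-7.0,28.0,10.9],"fingers":255}

```text
time: 5.95
tool_pos: [0.6203, 0.0327, 0.236]
tool_rot: [0.024, 0.945, -0.016, 0.327]
contact_force: [0.3, -0.4, -0.4]
gripper_width: 0.123
```

Run:
```python
from h import *
Rt=down(-10,55);C=[.6226,-.1135]
delta(place(C+[.17],Rt),Rt);print(state()['joint_pos'])
```

```text
lin [0.0259 0.1474 0.0075] rot [-4.02 16.64  6.49] | dist 0.15 18.3
[-0.05843628 -0.34726217  2.06405646 -0.02776177  0.75760506  1.56026808]
```

>>> apply_moves:
  commands:
    - {"linear":[0.006,0.036,0.002],"delta_rot":[-1.0,4.0,1.6],"fingers":255}
    - {"linear":[0.012,0.07,0.004],"delta_rot":[-2.0,8.0,3.1],"fingers":255}
    - {"linear":[0.018,0.1,0.005],"delta_rot":[-2.8,12.0,4.5],"fingers":255}
    - {"linear":[0.022,0.128,0.006],"delta_rot":[-3.5,14.5,5.6],"fingers":255}
    - {"linear":[0.026,0.147,0.0075],"delta_rot":[-4.0,16.6,6.5],"fingers":255}
    - {"linear":[0.026,0.147,0.0075],"delta_rot":[-4.0,16.6,6.5],"fingers":255}
    - {"linear":[0.026,0.147,0.0075],"delta_rot":[-4.0,16.6,6.5],"fingers":255}
    - {"linear":[0.026,0.147,0.0075],"delta_rot":[-4.0,16.6,6.5],"fingers":255}

```text
time: 6.75
tool_pos: [0.6397, -0.1127, 0.2527]
tool_rot: [0.039, 0.884, -0.076, 0.459]
contact_force: [-1.0, -0.3, -0.9]
gripper_width: 0.124
```

Run:
```python
from h import *
import pickle
s=state();print(s['tool_pos'],s['joint_pos'],s['time'])
for n in('scene','top','wrist'):
    im=eyes.grab_frame(n)[:,:,::-1].copy();cv2.imwrite(f'pics/{n}5.png',im)
Rt=down(-10,55);C=[.6226,-.1135]
delta(place(C+[.17],Rt),Rt)
f=s['tool_pos']+Q(s['tool_rot']).apply(FT);print('foot pred',f)
S=cv2.imread('pics/scene5.png');T=cv2.imread('pics/top5.png');W=cv2.imread('pics/wrist5.png')
a=cv2.resize(S[80:220,230:370],None,fx=4,fy=4,interpolation=cv2.INTER_CUBIC);b=W[:,:]
cv2.imwrite('pics/s5c.png',a);print(proj(cam('scene'),[f,f+[0,0,.17]]),proj(cam('top'),[f,f+[0,0,.17]]))
```

```text
[ 0.63968247 -0.11269107  0.25268396] [-0.35310418 -0.39246536  2.16942967  0.35500526  0.43875182  1.14274851] 6.75
lin [-0.0026  0.0029  0.0005] rot [-0.15  0.02  0.07] | dist 0.004 0.2
foot pred [ 0.62362029 -0.11085194  0.17149058]
[[302.00348833 146.63931841]
 [305.645488    82.40412388]] [[323.78637144 193.39665979]
 [333.65408445 176.06655992]]
```

View pics/s5c.png

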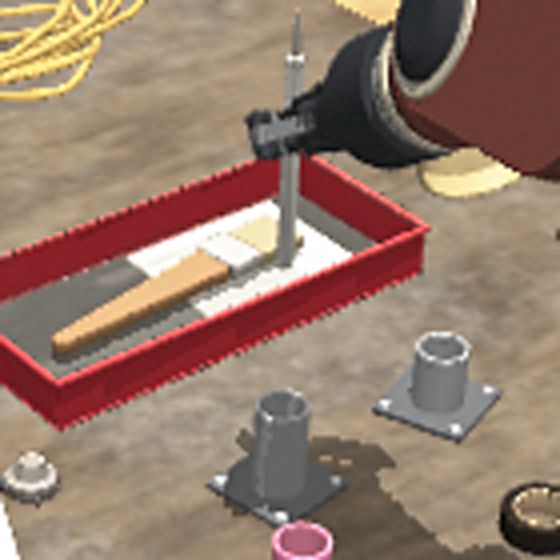

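View pics/wrist5.png

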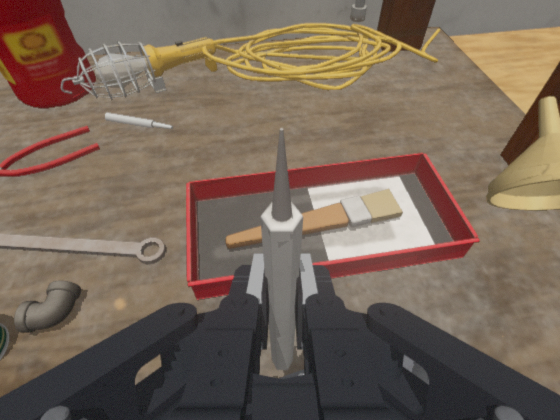

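View pics/top5.png

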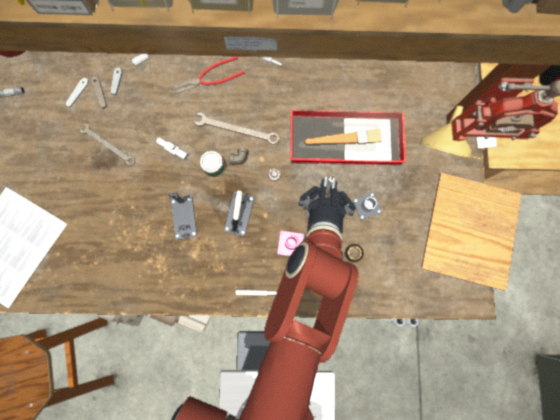

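Run:
```python
from h import *
print(proj(cam('scene'),[[.6226,-.1135,.067]]))
Rt=down(-10,55);C=[.6226,-.1135]
for z in(.17,.08,.008):delta(place(C+[z],Rt),Rt)
```

```text
[[301.08425697 181.01400355]]
lin [-0.0026  0.0029  0.0005] rot [-0.15  0.02  0.07] | dist 0.004 0.2
lin [-0.0763  0.003   0.0522] rot [-0.15  0.02  0.07] | dist 0.092 0.2
lin [-0.1353  0.003   0.0935] rot [-0.15  0.02  0.07] | dist 0.164 0.2
```

>>> apply_moves:
  commands:
    - {"linear":[-0.003,0.003,0.0005],"delta_rot":[-0.1,0,0],"fingers":255}
    - {"linear":[-0.018,0.003,0.011],"delta_rot":[-0.1,0,0],"fingers":255}
    - {"linear":[-0.038,0.003,0.025],"delta_rot":[-0.1,0,0],"fingers":255}
    - {"linear":[-0.058,0.003,0.039],"delta_rot":[-0.1,0,0],"fingers":255}
    - {"linear":[-0.076,0.003,0.052],"delta_rot":[-0.1,0,0],"fingers":255}
    - {"linear":[-0.092,0.003,0.063],"delta_rot":[-0.1,0,0],"fingers":255}
    - {"linear":[-0.104,0.003,0.072],"delta_rot":[-0.1,0,0],"fingers":255}
    - {"linear":[-0.104,0.003,0.072],"delta_rot":[-0.1,0,0],"fingers":255}

```text
time: 7.7
tool_pos: [0.6371, -0.1155, 0.1234]
tool_rot: [0.04, 0.885, -0.078, 0.457]
contact_force: [0.6, 0.5, -1.5]
gripper_width: 0.119
```

Run:
```python
from h import *
s=state();print(s['contact_force'],s['ft_torque'],s['joint_pos'],s['tool_pos']+Q(s['tool_rot']).apply(FT))
Rt=down(-10,55);C=[.6226,-.1135]
for z in(.02,.007):delta(place(C+[z],Rt),Rt)
im=eyes.grab_frame('scene')[:,:,::-1].copy();cv2.imwrite('pics/s6c.png',cv2.resize(im[100:240,230:370],None,fx=4,fy=4,interpolation=cv2.INTER_CUBIC))
```

```text
[ 0.57940518  0.48881579 -1.46819134] [ 0.01793934  0.46498758 -0.0450687 ] [-0.36021296 -0.1887612   2.25026595  0.85244282  0.20232382  0.62104483] [ 0.6207199  -0.11353369  0.04224014]
lin [-0.0173 -0.0004  0.0139] rot [-0.04  0.33 -0.04] | dist 0.022 0.3
lin [-0.0279 -0.0004  0.0215] rot [-0.04  0.33 -0.04] | dist 0.035 0.3
```

View pics/s6c.png

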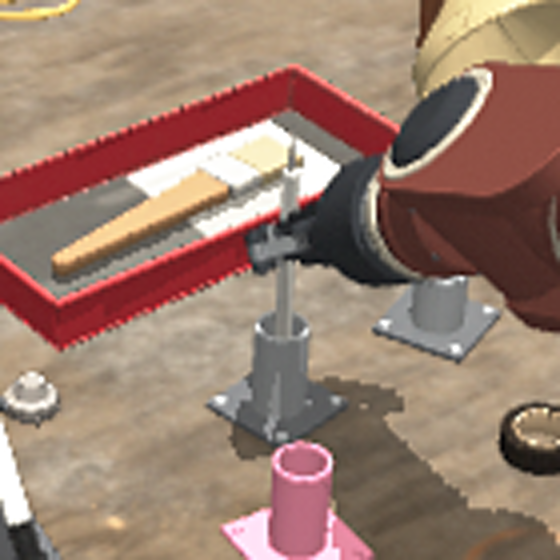

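Run:
```python
from h import *
Rt=down(10,54);C=[.6226,-.1135];s=state();Rc=Q(s['tool_rot'])
for a in(0.33,.67,1):
    Ri=down(-10+20*a,55);delta(place(C+[.04],Ri),Ri,s)
```

```text
lin [-0.0033 -0.0025  0.0026] rot [ 5.39  0.17 -3.81] | dist 0.005 6.6
lin [-0.0036 -0.0044  0.0022] rot [10.96  0.17 -7.71] | dist 0.006 13.4
lin [-0.0039 -0.0061  0.0017] rot [ 16.36   0.17 -11.51] | dist 0.007 20.0
```

>>> apply_moves:
  commands:
    - {"linear":[-0.003,-0.001,0.002],"delta_rot":[2.7,0.1,-1.9],"fingers":255}
    - {"linear":[-0.003,-0.002,0.002],"delta_rot":[5.4,0.2,-3.8],"fingers":255}
    - {"linear":[-0.003,-0.003,0.002],"delta_rot":[8.2,0.2,-5.8],"fingers":255}
    - {"linear":[-0.004,-0.004,0.002],"delta_rot":[11.0,0.2,-7.7],"fingers":255}
    - {"linear":[-0.004,-0.005,0.002],"delta_rot":[13.7,0.2,-9.6],"fingers":255}
    - {"linear":[-0.004,-0.006,0.002],"delta_rot":[16.4,0.2,-11.5],"fingers":255}
    - {"linear":[-0.004,-0.006,0.002],"delta_rot":[16.4,0.2,-11.5],"fingers":255}
    - {"linear":[-0.004,-0.006,0.002],"delta_rot":[16.4,0.2,-11.5],"fingers":255}

```text
time: 8.55
tool_pos: [0.6396, -0.1109, 0.1239]
tool_rot: [-0.039, 0.883, 0.077, 0.462]
contact_force: [0.1, 0.6, -0.6]
gripper_width: 0.124
```

Run:
```python
from h import *
s=state();print(s['contact_force'],s['joint_pos'],s['tool_pos']+Q(s['tool_rot']).apply(FT))
Rt=down(10,55);C=[.6226,-.1135]
for z in(.04,.02,.007,.004):delta(place(C+[z],Rt),Rt)
```

```text
[ 0.0845249   0.55271342 -0.55147142] [-0.51791307 -0.12927355  2.2024114   1.21385027  0.59167629 -0.02050405] [ 0.62434829 -0.1148      0.0425903 ]
lin [-0.0028 -0.0014  0.0005] rot [ 0.13 -0.22  0.08] | dist 0.003 0.3
lin [-0.0193 -0.0015  0.0119] rot [ 0.13 -0.22  0.08] | dist 0.023 0.3
lin [-0.03   -0.0015  0.0194] rot [ 0.13 -0.22  0.08] | dist 0.036 0.3
lin [-0.0324 -0.0015  0.0211] rot [ 0.13 -0.22  0.08] | dist 0.039 0.3
```

>>> apply_moves:
  commands:
    - {"linear":[-0.008,-0.0015,0.004],"delta_rot":[0.1,-0.2,0.1],"fingers":255}
    - {"linear":[-0.014,-0.0015,0.008],"delta_rot":[0.1,-0.2,0.1],"fingers":255}
    - {"linear":[-0.0193,-0.0015,0.0119],"delta_rot":[0.1,-0.2,0.1],"fingers":255}
    - {"linear":[-0.023,-0.0015,0.0145],"delta_rot":[0.1,-0.2,0.1],"fingers":255}
    - {"linear":[-0.026,-0.0015,0.0166],"delta_rot":[0.1,-0.2,0.1],"fingers":255}
    - {"linear":[-0.028,-0.0015,0.018],"delta_rot":[0.1,-0.2,0.1],"fingers":255}
    - {"linear":[-0.03,-0.0015,0.0194],"delta_rot":[0.1,-0.2,0.1],"fingers":255}
    - {"linear":[-0.03,-0.0015,0.0194],"delta_rot":[0.1,-0.2,0.1],"fingers":255}

```text
time: 9.35
tool_pos: [0.6376, -0.109, 0.0866]
tool_rot: [-0.041, 0.884, 0.077, 0.46]
contact_force: [-0.6, 0.1, -0.5]
gripper_width: 0.121
```

Run:
```python
from h import *
s=state();print(s['contact_force'],s['joint_pos'],s['tool_pos']+Q(s['tool_rot']).apply(FT))
im=eyes.grab_frame('scene')[:,:,::-1].copy();cv2.imwrite('pics/s7c.png',cv2.resize(im[100:240,230:370],None,fx=4,fy=4,interpolation=cv2.INTER_CUBIC))
delta(s['tool_pos'],down(10,55),s)
print(proj(cam('scene'),[[.6226,-.1135,.005+.17],[.6226,-.1135,.005+.14]]))
```

```text
[-0.59918763  0.09421983 -0.49383313] [-0.51724506 -0.05505702  2.21093187  1.32536632  0.5699331  -0.15440663] [ 0.62191732 -0.11269907  0.00542492]
lin [0. 0. 0.] rot [-0.09  0.05 -0.05] | dist 0.0 0.1
[[303.16487073 145.25642853]
 [302.5656491  155.55469368]]
```

View pics/s7c.png

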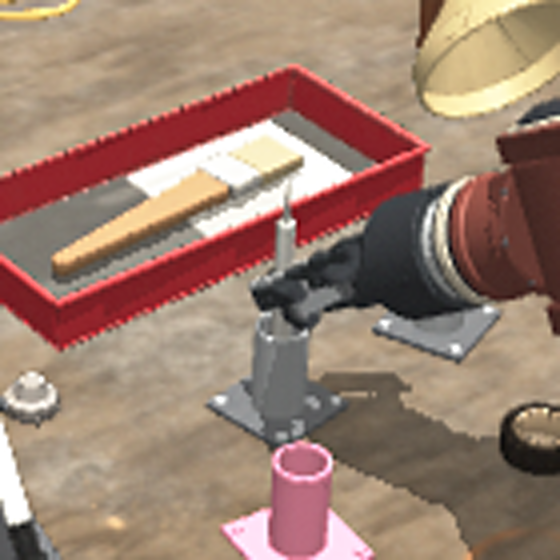

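>>> apply_moves:
  commands:
    - {"linear":[-0.0004,0,0.0003],"delta_rot":[0,0,0],"fingers":255}
    - {"linear":[-0.0008,0,0.0006],"delta_rot":[0,0,0],"fingers":255}
    - {"linear":[-0.0012,0,0.0009],"delta_rot":[0,0,0],"fingers":255}
    - {"linear":[-0.0016,0,0.0012],"delta_rot":[0,0,0],"fingers":255}
    - {"linear":[-0.002,0,0.0014],"delta_rot":[0,0,0],"fingers":255}
    - {"linear":[-0.002,0,0.0014],"delta_rot":[0,0,0],"fingers":255}
    - {"linear":[-0.002,0,0.0014],"delta_rot":[0,0,0],"fingers":255}
    - {"linear":[-0.002,0,0.0014],"delta_rot":[0,0,0],"fingers":255}

```text
time: 10.2
tool_pos: [0.6383, -0.1092, 0.0856]
tool_rot: [-0.041, 0.883, 0.077, 0.46]
contact_force: [-1.4, 0.7, 5.9]
gripper_width: 0.12
```

Run:
```python
from h import *
s=state();print(s['contact_force'],s['tool_pos']+Q(s['tool_rot']).apply(FT))
```

```text
[-1.35224537  0.69067503  5.90678574] [ 0.62276474 -0.11289078  0.0043371 ]
```

>>> apply_moves:
  commands:
    - {"linear":[0,0,0],"delta_rot":[0,0,0],"fingers":180}
    - {"linear":[0,0,0],"delta_rot":[0,0,0],"fingers":120}
    - {"linear":[0,0,0],"delta_rot":[0,0,0],"fingers":60}
    - {"linear":[0,0,0],"delta_rot":[0,0,0],"fingers":40}
    - {"linear":[0,0,0],"delta_rot":[0,0,0],"fingers":40}
    - {"linear":[0,0,0],"delta_rot":[0,0,0],"fingers":40}
    - {"linear":[0,0,0],"delta_rot":[0,0,0],"fingers":40}
    - {"linear":[0,0,0],"delta_rot":[0,0,0],"fingers":40}

```text
time: 11.0
tool_pos: [0.6376, -0.1091, 0.0845]
tool_rot: [-0.041, 0.884, 0.077, 0.46]
contact_force: [0.4, -0.6, -0.0]
gripper_width: 0.846
```

Run:
```python
from h import *
s=state();print(s['contact_force'],s['gripper_width'])
im=eyes.grab_frame('scene')[:,:,::-1].copy();cv2.imwrite('pics/s8c.png',cv2.resize(im[100:240,230:370],None,fx=4,fy=4,interpolation=cv2.INTER_CUBIC))
im=eyes.grab_frame('wrist')[:,:,::-1].copy();cv2.imwrite('pics/w8.png',im)
```

```text
[ 0.37020878 -0.6471567  -0.0310496 ] 0.8457449407549679
```

View pics/s8c.png

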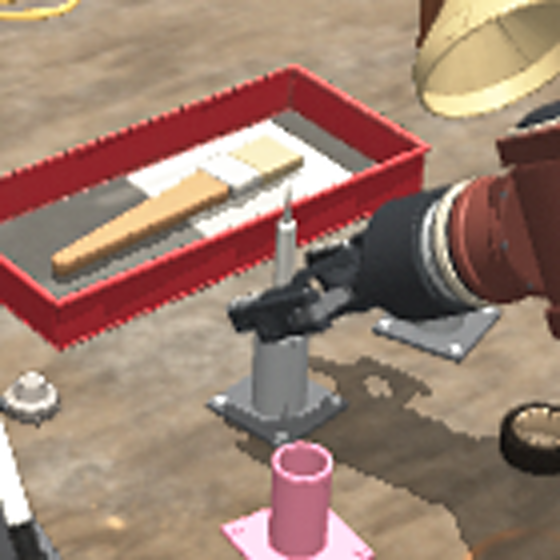

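View pics/w8.png

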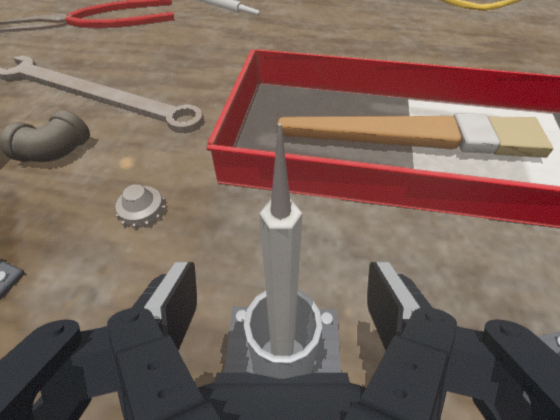

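>>> apply_moves:
  commands:
    - {"linear":[0,0,-0.01],"delta_rot":[0,0,0],"fingers":40}
    - {"linear":[0,0,-0.025],"delta_rot":[0,0,0],"fingers":40}
    - {"linear":[0,0,-0.045],"delta_rot":[0,0,0],"fingers":40}
    - {"linear":[0,0,-0.07],"delta_rot":[0,0,0],"fingers":40}
    - {"linear":[0,0,-0.095],"delta_rot":[0,0,0],"fingers":40}
    - {"linear":[0.03,0,-0.115],"delta_rot":[0,0,0],"fingers":40}
    - {"linear":[0.07,0,-0.13],"delta_rot":[0,0,0],"fingers":40}
    - {"linear":[0.1,0,-0.14],"delta_rot":[0,0,0],"fingers":40}

```text
time: 11.9
tool_pos: [0.5817, -0.1197, 0.2501]
tool_rot: [-0.04, 0.883, 0.077, 0.461]
contact_force: [1.1, -1.0, 0.2]
gripper_width: 0.847
```

Run:
```python
from h import *
s=state();print(s['contact_force'],s['gripper_width'],s['tool_pos'],s['joint_pos'])
im=eyes.grab_frame('scene')[:,:,::-1].copy();cv2.imwrite('pics/s9c.png',cv2.resize(im[100:240,230:370],None,fx=4,fy=4,interpolation=cv2.INTER_CUBIC))
g=np.array([.5949,.1213,.0789]);Rt=down(-12.2,0);z=Rt.as_matrix()[:,2]
delta(g-z*.14,Rt)
```

```text
[ 1.11778736 -0.98034953  0.22012022] 0.8474184405504107 [ 0.58167574 -0.11969785  0.25006757] [-0.61237989 -0.48719866  2.2405693   0.9034839   0.83136366  0.34208405]
lin [-0.0011 -0.2367  0.0641] rot [-10.43 -54.92  20.58] | dist 0.245 59.6
```

View pics/s9c.png

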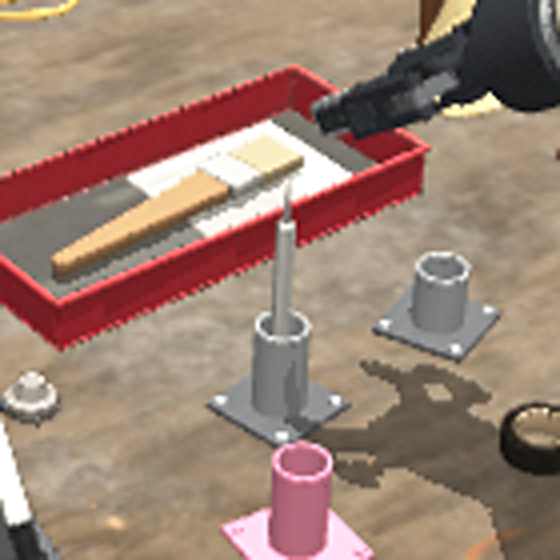

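>>> apply_moves:
  commands:
    - {"linear":[0,-0.03,0.0],"delta_rot":[-1.5,-7.9,2.9],"fingers":0}
    - {"linear":[0,-0.065,0.015],"delta_rot":[-3,-15.7,5.9],"fingers":0}
    - {"linear":[0,-0.1,0.025],"delta_rot":[-4.5,-23.5,8.8],"fingers":0}
    - {"linear":[0,-0.14,0.035],"delta_rot":[-6,-31.4,11.8],"fingers":0}
    - {"linear":[0,-0.175,0.046],"delta_rot":[-7.5,-39.2,14.7],"fingers":0}
    - {"linear":[-0.001,-0.21,0.055],"delta_rot":[-8.9,-47.1,17.6],"fingers":0}
    - {"linear":[-0.001,-0.237,0.064],"delta_rot":[-10.4,-54.9,20.6],"fingers":0}
    - {"linear":[-0.001,-0.237,0.064],"delta_rot":[-10.4,-54.9,20.6],"fingers":0}

```text
time: 12.75
tool_pos: [0.5901, 0.1282, 0.2088]
tool_rot: [-0.006, 0.996, -0.091, 0.023]
contact_force: [-0.1, -0.6, -0.6]
gripper_width: 1.004
```

Run:
```python
from h import *
import pickle
s=state();pickle.dump(s,open('s10.pkl','wb'));print(s['tool_pos'],s['joint_pos'],s['time'])
im=eyes.grab_frame('wrist')[:,:,::-1].copy();cv2.imwrite('pics/w10.png',im)
g=np.array([.5949,.1213,.0789]);Rt=down(-12.2,0)
delta(g+[0,0,.14],Rt,s)
d=np.array([np.cos(np.radians(-12.2)),np.sin(np.radians(-12.2)),1])/2**.5
print(proj(cam('wrist',s),[g-.076*d,g,g+.059*d]))
print(onz(cam('scene'),340.5,167,.048),onz(cam('top'),370.3,203.3,.048))
print('tall by top',onz(cam('top'),150+508/3,170+100/3,.067))
T=cv2.imread('pics/top0.png')
cv2.imwrite('pics/t0l.png',cv2.resize(T[180:230,295:395],None,fx=7,fy=7,interpolation=cv2.INTER_CUBIC))
S=cv2.imread('pics/scene0.png')
cv2.imwrite('pics/s0l.png',cv2.resize(S[150:200,310:370],None,fx=9,fy=9,interpolation=cv2.INTER_CUBIC))
```

```text
[0.59005443 0.12821195 0.20884896] [ 0.08897174 -0.01359353  1.71839705  0.0039136   1.3893195   1.84168965] 12.75
lin [ 0.0065  0.0058 -0.0099] rot [-0.98 -2.55  1.74] | dist 0.013 3.2
[[288.49775503 241.42345964]
 [291.1429976  198.87675477]
 [294.21763388 149.42358055]]
[ 0.62795649 -0.26071145  0.048     ] [ 0.62543086 -0.26203718  0.048     ]
tall by top [ 0.61845549 -0.11139383  0.067     ]
```

View pics/w10.png

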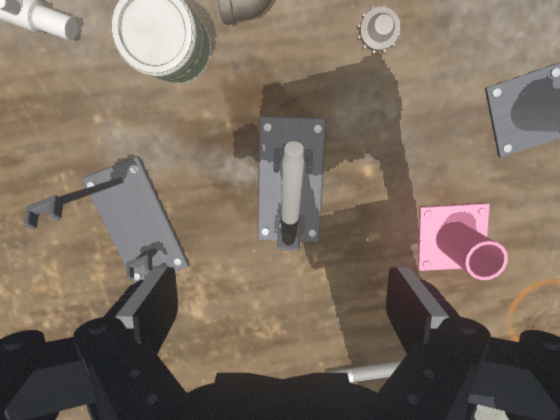

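View pics/s0l.png

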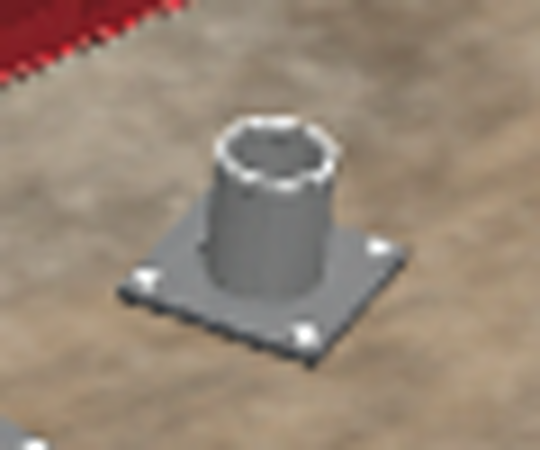

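View pics/t0l.png

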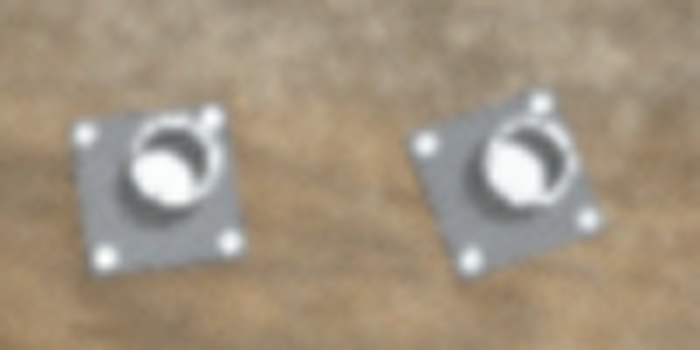

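Run:
```python
from h import *
g=np.array([.5949,.1213,.0789]);Rt=down(-12.2,5);z=Rt.as_matrix()[:,2]
s=state();print(s['tool_pos'])
for h in(-.1,-.05,.019):delta(g+h*z,Rt,s)
```

```text
[0.59292269 0.1259185  0.20819913]
lin [-0.0072  0.0044  0.0293] rot [-0.96  2.6   1.47] | dist 0.031 3.1
lin [-0.0049  0.0053  0.0793] rot [-0.96  2.6   1.47] | dist 0.08 3.1
lin [-0.0018  0.0064  0.1482] rot [-0.96  2.6   1.47] | dist 0.148 3.1
```

>>> apply_moves:
  commands:
    - {"linear":[-0.007,0.004,0.03],"delta_rot":[-1.0,2.6,1.5],"fingers":0}
    - {"linear":[-0.006,0.005,0.055],"delta_rot":[-1.0,2.6,1.5],"fingers":0}
    - {"linear":[-0.005,0.005,0.079],"delta_rot":[-1.0,2.6,1.5],"fingers":0}
    - {"linear":[-0.0035,0.006,0.105],"delta_rot":[-1.0,2.6,1.5],"fingers":60}
    - {"linear":[-0.0025,0.006,0.13],"delta_rot":[-1.0,2.6,1.5],"fingers":90}
    - {"linear":[-0.002,0.0064,0.148],"delta_rot":[-1.0,2.6,1.5],"fingers":90}
    - {"linear":[-0.002,0.0064,0.148],"delta_rot":[-1.0,2.6,1.5],"fingers":90}
    - {"linear":[-0.002,0.0064,0.148],"delta_rot":[-1.0,2.6,1.5],"fingers":90}

```text
time: 13.6
tool_pos: [0.5955, 0.118, 0.0615]
tool_rot: [0.004, 0.993, -0.107, 0.048]
contact_force: [0.3, -0.7, 0.8]
gripper_width: 0.647
```

Run:
```python
from h import *
s=state();print(s['contact_force'])
im=eyes.grab_frame('wrist')[:,:,::-1].copy();cv2.imwrite('pics/w11.png',im)
g=np.array([.5949,.1213,.0789]);Rt=down(-12.2,5);z=Rt.as_matrix()[:,2]
delta(g+.019*z,Rt,s)
```

```text
[ 0.34956651 -0.65615078  0.78757316]
lin [ 0.0002 -0.0031  0.0016] rot [-0.08 -0.53 -0.08] | dist 0.003 0.5
```

View pics/w11.png

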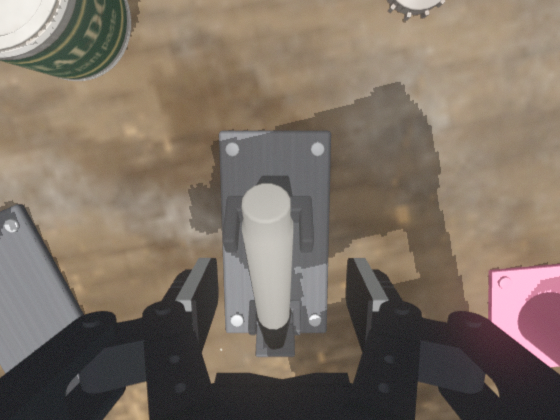

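Pen (column ~270) is about 3 mm left of the jaw centre (283), which agrees with the residual; I correct it and close.

>>> apply_moves:
  commands:
    - {"linear":[0,-0.003,0.0015],"delta_rot":[0,-0.5,0],"fingers":90}
    - {"linear":[0,-0.003,0.0015],"delta_rot":[0,-0.5,0],"fingers":90}
    - {"linear":[0,-0.003,0.0015],"delta_rot":[0,-0.5,0],"fingers":150}
    - {"linear":[0,-0.003,0.0015],"delta_rot":[0,-0.5,0],"fingers":255}
    - {"linear":[0,-0.003,0.0015],"delta_rot":[0,-0.5,0],"fingers":255}
    - {"linear":[0,-0.003,0.0015],"delta_rot":[0,-0.5,0],"fingers":255}
    - {"linear":[0,-0.003,0.0015],"delta_rot":[0,-0.5,0],"fingers":255}
    - {"linear":[0,-0.003,0.0015],"delta_rot":[0,-0.5,0],"fingers":255}

```text
time: 14.45
tool_pos: [0.5966, 0.1213, 0.0604]
tool_rot: [0.004, 0.993, -0.107, 0.044]
contact_force: [-2.9, 0.7, 4.8]
gripper_width: 0.159
```

Run:
```python
from h import *
import pickle
s=state();print(s['contact_force'],s['gripper_width'],s['tool_pos'])
pickle.dump(s,open('s12.pkl','wb'))
g=np.array([.5949,.1213,.0789]);d=np.array([np.cos(np.radians(-12.2)),np.sin(np.radians(-12.2)),1])/2**.5
M=Q(s['tool_rot']).as_matrix();print('foot in tool',M.T@(g-.076*d-s['tool_pos']),'dir',M.T@d)
delta(s['tool_pos']+[0,0,.17],Q(s['tool_rot']),s)
```

```text
[-2.91981457  0.73972319  4.77535968] 0.15905453754287566 [0.59664924 0.12125282 0.06041162]
foot in tool [-0.05833989  0.00044916  0.03024626] dir [ 0.76645228 -0.00198979 -0.64229818]
lin [ 0.0149 -0.0003 -0.1693] rot [0. 0. 0.] | dist 0.17 0.0
```

>>> apply_moves:
  commands:
    - {"linear":[0.0009,0,-0.01],"delta_rot":[0,0,0],"fingers":255}
    - {"linear":[0.0022,0,-0.025],"delta_rot":[0,0,0],"fingers":255}
    - {"linear":[0.004,0,-0.045],"delta_rot":[0,0,0],"fingers":255}
    - {"linear":[0.0062,0,-0.07],"delta_rot":[0,0,0],"fingers":255}
    - {"linear":[0.0088,0,-0.1],"delta_rot":[0,0,0],"fingers":255}
    - {"linear":[0.0115,0,-0.13],"delta_rot":[0,0,0],"fingers":255}
    - {"linear":[0.0135,0,-0.155],"delta_rot":[0,0,0],"fingers":255}
    - {"linear":[0.0149,0,-0.169],"delta_rot":[0,0,0],"fingers":255}

```text
time: 15.25
tool_pos: [0.5978, 0.1211, 0.2342]
tool_rot: [0.003, 0.993, -0.107, 0.047]
contact_force: [-0.7, 0.6, 0.6]
gripper_width: 0.161
```

Run:
```python
from h import *
s=state();print(s['contact_force'],s['gripper_width'],s['tool_pos'],s['joint_pos'])
im=eyes.grab_frame('wrist')[:,:,::-1].copy();cv2.imwrite('pics/w13.png',im)
FM=np.array([-.0583,.0005,.0302]);dt=np.array([.766,-.002,-.642])
for yaw in(0,10):
    Rt=down(yaw,50.3);print('up',Rt.apply(dt))
    for z in(.21,):print(place([.6285,-.2625,z],Rt,FM));delta(place([.6285,-.2625,z],Rt,FM),Rt)
```

```text
[-0.67206043  0.58449498  0.58843028] 0.16066297985232722 [0.59782624 0.12110374 0.23417924] [ 0.08943411 -0.04067988  1.70391163 -0.02537942  1.38835207  1.8778376 ]
up [-0.00465837  0.002       0.999449  ]
[ 0.6425043  -0.262       0.27414678]
lin [ 0.1275  0.3649 -0.0277] rot [  5.69  44.62 -11.22] | dist 0.388 46.4
up [-0.00493489  0.0011607   0.999449  ]
[ 0.64220472 -0.25957578  0.27414678]
lin [ 0.1267  0.3626 -0.0278] rot [ 10.49  44.2  -20.28] | dist 0.385 49.7
```

View pics/w13.png

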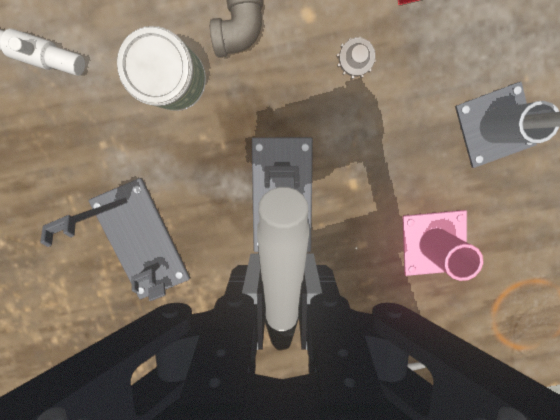

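Run:
```python
from h import *
print(tri(ray(cam('scene'),335,118),ray(cam('top'),424,143)))
print(tri(ray(cam('scene'),355,128),ray(cam('top'),440,155)))
FM=np.array([-.0583,.0005,.0302])
Rt=down(0,50.3);s=state()
P=place([.6285,-.2625,.25],Rt,FM);print(P,s['tool_pos']);delta(P,Rt,s)
```

```text
(array([ 0.81117595, -0.41711922,  0.0653759 ]), [np.float64(0.006227674243664379), np.float64(0.006227674243664451)])
(array([ 0.78961302, -0.48541682,  0.0172096 ]), [np.float64(0.003421024958898072), np.float64(0.003421024958898018)])
[ 0.6425043  -0.262       0.31414678] [0.59860208 0.12115859 0.23578626]
lin [ 0.1313  0.3648 -0.0675] rot [  5.69  44.62 -11.22] | dist 0.394 46.4
```

>>> apply_moves:
  commands:
    - {"linear":[0.006,0.015,-0.015],"delta_rot":[0.3,2.2,-0.6],"fingers":255}
    - {"linear":[0.016,0.042,-0.03],"delta_rot":[0.7,5.8,-1.5],"fingers":255}
    - {"linear":[0.03,0.08,-0.043],"delta_rot":[1.3,10.3,-2.6],"fingers":255}
    - {"linear":[0.043,0.117,-0.05],"delta_rot":[1.9,14.7,-3.7],"fingers":255}
    - {"linear":[0.057,0.155,-0.056],"delta_rot":[2.4,19.2,-4.8],"fingers":255}
    - {"linear":[0.07,0.193,-0.06],"delta_rot":[3.0,23.6,-5.9],"fingers":255}
    - {"linear":[0.083,0.23,-0.063],"delta_rot":[3.6,28.1,-7.1],"fingers":255}
    - {"linear":[0.096,0.266,-0.066],"delta_rot":[4.2,32.6,-8.2],"fingers":255}

```text
time: 16.1
tool_pos: [0.6273, -0.1596, 0.303]
tool_rot: [0.001, 0.945, -0.029, 0.325]
contact_force: [0.7, -0.1, 0.7]
gripper_width: 0.159
```

Run:
```python
from h import *
FM=np.array([-.0583,.0005,.0302])
Rt=down(0,50.3);s=state()
P=place([.6285,-.2625,.21],Rt,FM);print(P,s['tool_pos'],s['joint_pos']);delta(P,Rt,s)
```

```text
[ 0.6425043  -0.262       0.27414678] [ 0.62729971 -0.1595811   0.3030323 ] [-0.4802738  -0.31109068  1.92269516  0.33349838  0.94393374  1.03696624]
lin [-0.0002  0.1019  0.0343] rot [ 1.55 12.33 -2.96] | dist 0.107 12.8
```

>>> apply_moves:
  commands:
    - {"linear":[0,0.03,0.0],"delta_rot":[0.4,4,-0.9],"fingers":255}
    - {"linear":[0,0.06,0.008],"delta_rot":[0.9,8,-1.8],"fingers":255}
    - {"linear":[0,0.085,0.02],"delta_rot":[1.3,11,-2.5],"fingers":255}
    - {"linear":[0,0.102,0.03],"delta_rot":[1.5,12.3,-3.0],"fingers":255}
    - {"linear":[0,0.102,0.034],"delta_rot":[1.5,12.3,-3.0],"fingers":255}
    - {"linear":[0,0.102,0.034],"delta_rot":[1.5,12.3,-3.0],"fingers":255}
    - {"linear":[0,0.102,0.034],"delta_rot":[1.5,12.3,-3.0],"fingers":255}
    - {"linear":[0,0.102,0.034],"delta_rot":[1.5,12.3,-3.0],"fingers":255}

```text
time: 16.9
tool_pos: [0.6433, -0.2597, 0.276]
tool_rot: [0.0, 0.906, 0.001, 0.424]
contact_force: [0.0, 0.0, 0.0]
gripper_width: 0.159
```

Run:
```python
from h import *
FM=np.array([-.0583,.0005,.0302])
Rt=down(0,50.3);s=state()
f=s['tool_pos']+Q(s['tool_rot']).apply(FM);print(s['joint_pos'],f,s['contact_force'],s['gripper_width'])
for z in(.21,.09,.03,.01):delta(place([.6285,-.2625,z],Rt,FM),Rt,s)
S=eyes.grab_frame('scene')[:,:,::-1].copy();cv2.imwrite('pics/s14.png',cv2.resize(S[60:200,270:410],None,fx=4,fy=4,interpolation=cv2.INTER_CUBIC))
print(proj(cam('scene'),[f,f+[0,0,.135],[.6285,-.2625,.048]]))
W=eyes.grab_frame('wrist')[:,:,::-1].copy();cv2.imwrite('pics/w14.png',W)
```

```text
[-0.69336864 -0.20869735  1.9539949   0.74880036  0.80525292  0.5081906 ] [ 0.6291684  -0.2603327   0.21189766] [0.02382873 0.04063291 0.02073022] 0.1594705410204399
lin [-0.002   0.0022  0.0006] rot [0.   0.12 0.08] | dist 0.003 0.1
lin [-0.0941  0.0021  0.0774] rot [0.   0.12 0.08] | dist 0.122 0.1
lin [-0.1402  0.002   0.1159] rot [0.   0.12 0.08] | dist 0.182 0.1
lin [-0.1556  0.002   0.1287] rot [0.   0.12 0.08] | dist 0.202 0.1
[[346.07246993 113.61732387]
 [351.71747666  63.34477729]
 [340.83785951 166.69123256]]
```

View pics/s14.png

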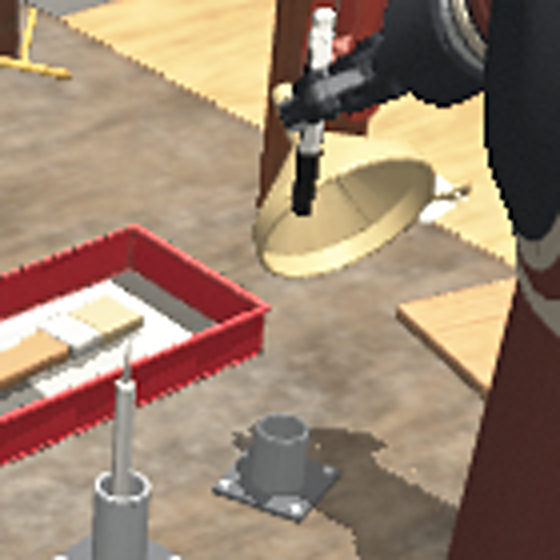

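View pics/w14.png

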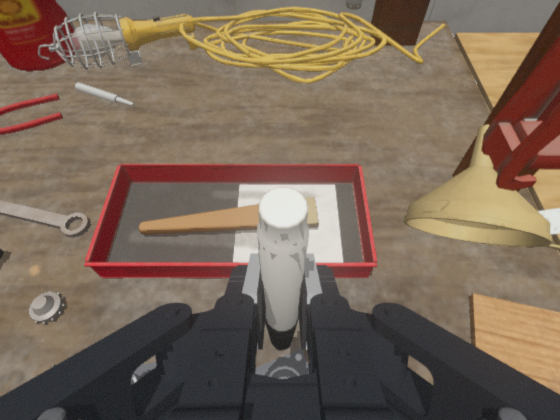

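>>> apply_moves:
  commands:
    - {"linear":[-0.012,0.002,0.009],"delta_rot":[0,0.1,0.1],"fingers":255}
    - {"linear":[-0.032,0.002,0.0255],"delta_rot":[0,0.1,0.1],"fingers":255}
    - {"linear":[-0.055,0.002,0.0447],"delta_rot":[0,0.1,0.1],"fingers":255}
    - {"linear":[-0.077,0.002,0.0631],"delta_rot":[0,0.1,0.1],"fingers":255}
    - {"linear":[-0.094,0.002,0.0773],"delta_rot":[0,0.1,0.1],"fingers":255}
    - {"linear":[-0.107,0.002,0.0882],"delta_rot":[0,0.1,0.1],"fingers":255}
    - {"linear":[-0.117,0.002,0.0966],"delta_rot":[0,0.1,0.1],"fingers":255}
    - {"linear":[-0.117,0.002,0.0966],"delta_rot":[0,0.1,0.1],"fingers":255}

```text
time: 17.8
tool_pos: [0.6411, -0.2614, 0.1207]
tool_rot: [-0.001, 0.906, -0.001, 0.423]
contact_force: [0.1, 0.6, -0.1]
gripper_width: 0.16
```

Run:
```python
from h import *
FM=np.array([-.0583,.0005,.0302])
Rt=down(0,50.3);s=state()
f=s['tool_pos']+Q(s['tool_rot']).apply(FM);print(s['joint_pos'],f,s['contact_force'],s['gripper_width'])
for z in(.03,.01,.007):delta(place([.6285,-.2625,z],Rt,FM),Rt,s)
S=eyes.grab_frame('scene')[:,:,::-1].copy();cv2.imwrite('pics/s15.png',cv2.resize(S[80:220,270:410],None,fx=4,fy=4,interpolation=cv2.INTER_CUBIC))
```

```text
[-0.69891915 -0.00761583  2.05368604  1.02109591  0.61851995  0.15261943] [ 0.62685286 -0.26167461  0.05664648] [ 0.13268485  0.57458481 -0.05510189] 0.15966177488644612
lin [-0.0195  0.0007  0.0181] rot [-0.09  0.25 -0.18] | dist 0.027 0.3
lin [-0.0348  0.0008  0.031 ] rot [-0.09  0.25 -0.18] | dist 0.047 0.3
lin [-0.0371  0.0008  0.0329] rot [-0.09  0.25 -0.18] | dist 0.05 0.3
```

View pics/s15.png

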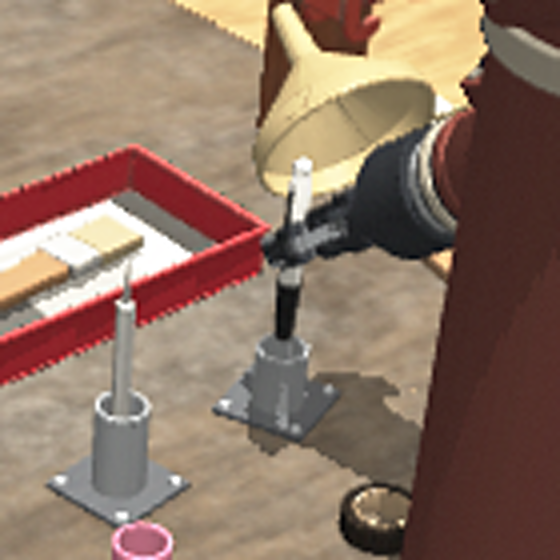

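>>> apply_moves:
  commands:
    - {"linear":[-0.009,0.0008,0.009],"delta_rot":[0,0.2,-0.1],"fingers":255}
    - {"linear":[-0.0195,0.0008,0.0181],"delta_rot":[0,0.2,-0.1],"fingers":255}
    - {"linear":[-0.026,0.0008,0.0235],"delta_rot":[0,0.2,-0.1],"fingers":255}
    - {"linear":[-0.031,0.0008,0.0277],"delta_rot":[0,0.2,-0.1],"fingers":255}
    - {"linear":[-0.0348,0.0008,0.031],"delta_rot":[0,0.2,-0.1],"fingers":255}
    - {"linear":[-0.0371,0.0008,0.0329],"delta_rot":[0,0.2,-0.1],"fingers":255}
    - {"linear":[-0.0371,0.0008,0.0329],"delta_rot":[0,0.2,-0.1],"fingers":255}
    - {"linear":[-0.0371,0.0008,0.0329],"delta_rot":[0,0.2,-0.1],"fingers":255}

```text
time: 18.65
tool_pos: [0.6437, -0.2636, 0.074]
tool_rot: [0.0, 0.905, -0.0, 0.426]
contact_force: [-0.5, 0.4, -0.5]
gripper_width: 0.164
```

Run:
```python
from h import *
FM=np.array([-.0583,.0005,.0302])
Rt=down(0,50.3);s=state()
f=s['tool_pos']+Q(s['tool_rot']).apply(FM);print(f,s['contact_force'],s['gripper_width'])
S=eyes.grab_frame('scene')[:,:,::-1].copy();cv2.imwrite('pics/s16.png',cv2.resize(S[80:220,270:410],None,fx=4,fy=4,interpolation=cv2.INTER_CUBIC))
print((proj(cam('scene'),[[.6285,-.2625,.14]])-[270,80])*4)
```

```text
[ 0.62986812 -0.26415412  0.0098012 ] [-0.5347113   0.43460317 -0.51891446] 0.16437301658348866
[[296.45723499 231.10675275]]
```

View pics/s16.png

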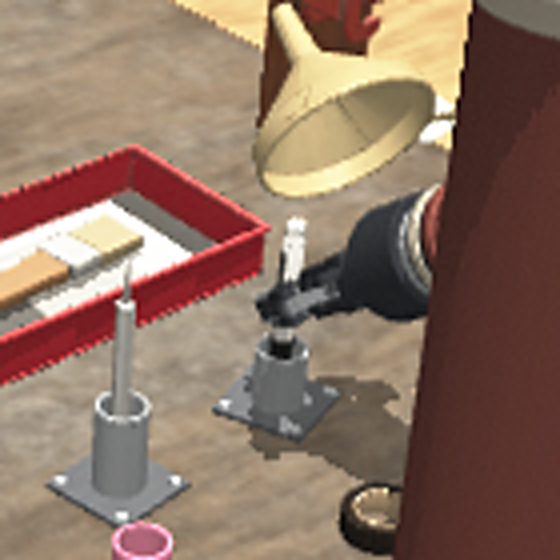

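>>> apply_moves:
  commands:
    - {"linear":[-0.0008,0,0.0006],"delta_rot":[0,0,0],"fingers":255}
    - {"linear":[-0.0015,0,0.0013],"delta_rot":[0,0,0],"fingers":255}
    - {"linear":[-0.0023,0,0.0019],"delta_rot":[0,0,0],"fingers":255}
    - {"linear":[-0.003,0,0.0025],"delta_rot":[0,0,0],"fingers":255}
    - {"linear":[-0.0036,0,0.003],"delta_rot":[0,0,0],"fingers":255}
    - {"linear":[-0.0036,0,0.003],"delta_rot":[0,0,0],"fingers":255}
    - {"linear":[-0.0036,0,0.003],"delta_rot":[0,0,0],"fingers":255}
    - {"linear":[-0.0036,0,0.003],"delta_rot":[0,0,0],"fingers":255}

```text
time: 19.5
tool_pos: [0.6437, -0.2635, 0.0692]
tool_rot: [0.0, 0.905, -0.0, 0.426]
contact_force: [-0.0, 0.6, 3.0]
gripper_width: 0.158
```

Run:
```python
from h import *
FM=np.array([-.0583,.0005,.0302])
s=state()
print(s['tool_pos']+Q(s['tool_rot']).apply(FM),s['contact_force'],s['gripper_width'])
S=eyes.grab_frame('scene')[:,:,::-1].copy();cv2.imwrite('pics/s17.png',cv2.resize(S[80:220,270:410],None,fx=4,fy=4,interpolation=cv2.INTER_CUBIC))
```

```text
[ 0.62982722 -0.26400171  0.00499241] [-0.03181694  0.64573623  2.9535048 ] 0.15811920708916993
```

View pics/s17.png

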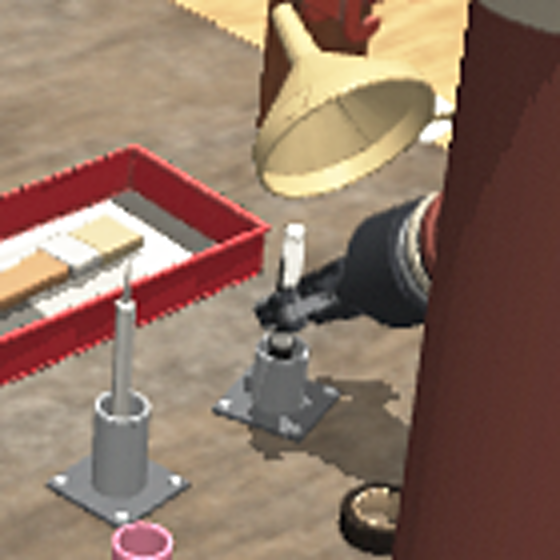

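>>> apply_moves:
  commands:
    - {"linear":[0,0,0],"delta_rot":[0,0,0],"fingers":180}
    - {"linear":[0,0,0],"delta_rot":[0,0,0],"fingers":120}
    - {"linear":[0,0,0],"delta_rot":[0,0,0],"fingers":60}
    - {"linear":[0,0,0],"delta_rot":[0,0,0],"fingers":40}
    - {"linear":[0,0,0],"delta_rot":[0,0,0],"fingers":40}
    - {"linear":[0,0,0],"delta_rot":[0,0,0],"fingers":40}
    - {"linear":[0,0,0],"delta_rot":[0,0,0],"fingers":40}
    - {"linear":[0,0,0],"delta_rot":[0,0,0],"fingers":40}

```text
time: 20.35
tool_pos: [0.6436, -0.2635, 0.0689]
tool_rot: [0.0, 0.905, -0.0, 0.426]
contact_force: [0.4, -0.2, -0.2]
gripper_width: 0.841
```

Run:
```python
from h import *
s=state();print(s['contact_force'],s['gripper_width'])
im=eyes.grab_frame('wrist')[:,:,::-1].copy();cv2.imwrite('pics/w18.png',im)
```

```text
[ 0.42705485 -0.19640382 -0.16750403] 0.8413489491953149
```

View pics/w18.png

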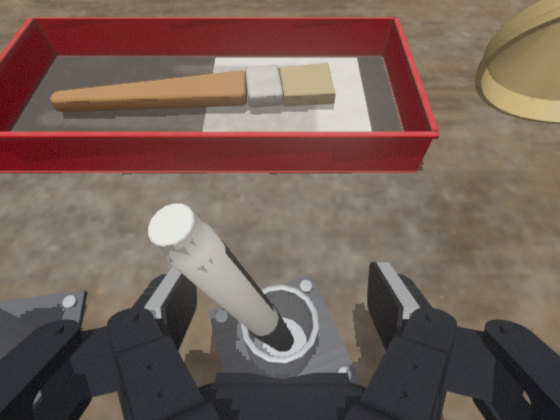

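>>> apply_moves:
  commands:
    - {"linear":[0,-0.003,0],"delta_rot":[0,0,0],"fingers":0}
    - {"linear":[0,-0.008,0],"delta_rot":[0,0,0],"fingers":0}
    - {"linear":[0,-0.012,0],"delta_rot":[0,0,0],"fingers":0}
    - {"linear":[0,-0.012,-0.008],"delta_rot":[0,0,0],"fingers":0}
    - {"linear":[0,-0.012,-0.025],"delta_rot":[0,0,0],"fingers":0}
    - {"linear":[0,-0.012,-0.045],"delta_rot":[0,0,0],"fingers":0}
    - {"linear":[0,-0.012,-0.07],"delta_rot":[0,0,0],"fingers":0}
    - {"linear":[0,-0.012,-0.095],"delta_rot":[0,0,0],"fingers":0}

```text
time: 21.2
tool_pos: [0.5693, -0.2511, 0.1299]
tool_rot: [0.0, 0.905, -0.0, 0.426]
contact_force: [0.5, -0.6, 0.6]
gripper_width: 0.999
```

Run:
```python
from h import *
s=state();print(s['contact_force'],s['gripper_width'],s['tool_pos'])
import pickle;pickle.dump(s,open('s19.pkl','wb'))
im=eyes.grab_frame('wrist')[:,:,::-1].copy();cv2.imwrite('pics/w19.png',im)
S=eyes.grab_frame('scene')[:,:,::-1].copy();cv2.imwrite('pics/s19.png',cv2.resize(S[80:220,270:410],None,fx=4,fy=4,interpolation=cv2.INTER_CUBIC))
```

```text
[ 0.49920102 -0.60640975  0.6475466 ] 0.9992524626176398 [ 0.56932435 -0.25111971  0.12994359]
```

View pics/w19.png

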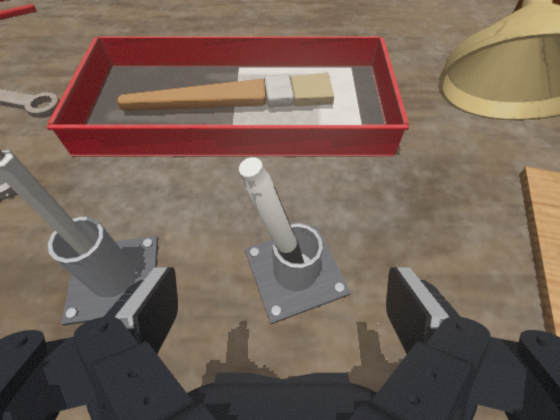

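View pics/s19.png

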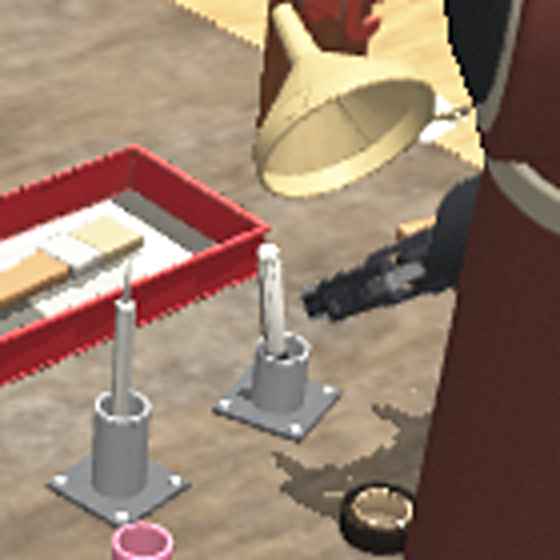

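Run:
```python
from h import *
import pickle
c=cam('wrist',pickle.load(open('s19.pkl','rb')))
X,r=tri(ray(c,251,167),ray(cam('scene'),336.75,142.5));print(X,r)
print('lean',np.arccos((X[2]-.007)/.135),'horiz/135',np.hypot(X[0]-.6285,X[1]+.2625)/.135, 'rim',onz(c,298,252,.048))
d=delta([.50,-.30,.25],down(0,50))
```

```text
[ 0.62688191 -0.23534411  0.13569801] [np.float64(0.0005206345310598381), np.float64(0.0005206345310598538)]
lean 0.3067546997630055 horiz/135 0.2015115285966677 rim [ 0.62235638 -0.26323575  0.048     ]
lin [ 0.0466  0.0481 -0.1285] rot [ 0.23 -0.6   0.08] | dist 0.145 0.6
```

>>> apply_moves:
  commands:
    - {"linear":[0,0,-0.02],"delta_rot":[0,0,0],"fingers":0}
    - {"linear":[0.01,0,-0.05],"delta_rot":[0,0,0],"fingers":0}
    - {"linear":[0.03,0,-0.08],"delta_rot":[0,0,0],"fingers":0}
    - {"linear":[0.047,0,-0.1],"delta_rot":[0,0,0],"fingers":0}
    - {"linear":[0.047,0,-0.1],"delta_rot":[0,0,0],"fingers":0}
    - {"linear":[0.047,0,-0.1],"delta_rot":[0,0,0],"fingers":0}
    - {"linear":[0.047,0,-0.1],"delta_rot":[0,0,0],"fingers":0}
    - {"linear":[0.047,0,-0.1],"delta_rot":[0,0,0],"fingers":0}

```text
time: 22.1
tool_pos: [0.5229, -0.2506, 0.2269]
tool_rot: [-0.001, 0.905, -0.001, 0.425]
contact_force: [-1.4, 0.4, -0.3]
gripper_width: 0.998
```

Run:
```python
from h import *
s=state();print(s['contact_force'],s['tool_pos'],np.abs(s['joint_vel']).max())
a=eyes.grab_frame('scene')[:,:,::-1].copy();b=eyes.grab_frame('scene')[:,:,::-1].copy()
print('diff',np.abs(a[110:200,290:350].astype(int)-b[110:200,290:350]).max())
cv2.imwrite('pics/s20.png',a)
```

```text
[-1.44065722  0.3680325  -0.30763993] [ 0.52288285 -0.25058046  0.22688162] 0.0045205780641456896
diff 5
```

View pics/s20.png

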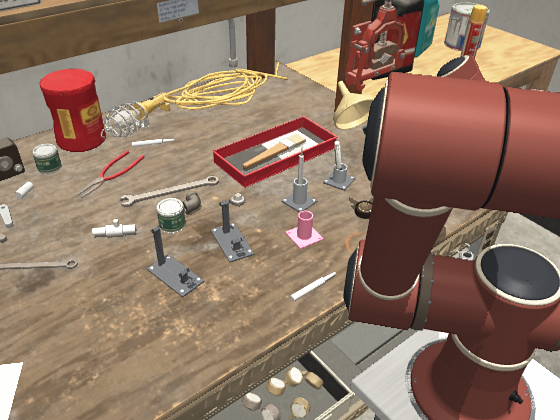

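The scriber stands at (300,180) and the pen at (338,165). Both rests are empty, nothing else has moved, and the robot is clear.

```bash
python3 -c "
from plant import job_done
print(job_done())"
```

```text
the job is handed in; nothing more can be done
None
```

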